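# Tip a stub axle down into the V-block

## Task

The stub axle stands on its square flange on the checking plate, just behind the stop bar. With the fingers, tip it over the bar and ease it down gently until it lies in the V-block, then push on the flange so that it ends flush against the stop bar; do not lift it off the plate and do not let it drop. Leave the other things on the counter where they are.

Things in the scene. Friction and masses are not known exactly. Their poses are not given: they have to be found in the camera images.
- stub: Steel stub axle (wheel spindle), loose, upright at the start: square flange 76 x 76 x 10 mm, stepped round spindle rising from it along its +z, 180 mm tall in all, 0.7 to 0.92 kg, centre of mass 45 mm up. Origin: centre of the flange's underside; x, y along its edges. It stands 6 to 16 mm from the stop bar, its -x edge towards it, up to 0.08 rad askew, and has to tip over the bar to the plate's -x.
- stub_foot (a point): Middle of the lower flange edge facing the stop bar (stub frame -38, 0, 0 mm): the edge on which it tips; it stays down on the plate all the time. The stub balances at about 40 degrees of lean and beyond that falls by itself unless a finger in front holds it. Tipping takes about 2 N at the top. Foot and plate are oiled steel (friction about 0.35).
- stub_face (a point): Centre of the flange face on the spindle's side (stub frame 0, 0, 10 mm): the face that ends flush against the stop bar. Spindle diameters by height above the stub's origin: 34 mm (10 to 18), 29 mm (20 to 36), 25 mm (36 to 70), tapering to 20 mm at 96, 20 mm (96 to 145), then the thread.
- stub_end (a point): Centre of the spindle's free end (stub frame 0, 0, 180 mm). The last 35 mm (145 to 180) are a brass-coloured thread 16 mm in diameter.
- plate: Steel checking plate, fixed, 260 x 160 mm, top face 20 mm above the counter. Origin: on the counter, 20 mm below point stop_face; z up. It spans x -128 to +132, y -80 to +80 mm. Its -x points towards the robot (yaw within 0.3 rad). The dark stop bar lies across it at x -20 to 0 mm, 120 mm long, 12 mm high. The stub ends lying along -x, flange on edge at x 0 to +10 mm, end at x -170 mm.
- stop_face (a point): Foot of the stop bar's face, middle, on the plate's top face (plate frame 0, 0, 20 mm); the face looks to the plate's +x, and the flange ends against it.
- v_centre (a point): The point of the spindle's axis in the V-block when it lies there (plate frame -110, 0, 58 mm; 38 mm above the plate). The V-block is blue and steel, 24 mm thick, 64 mm wide, its top 46 mm above the plate, groove 44 mm wide at the mouth. Beyond it the thread sticks out past the plate's edge with 50 mm of free space down to the counter.
- gauge: Bystander: dial gauge on a red magnetic base, 50 x 60 x 55 mm with a 190 mm upright rod; the 54 mm round dial hangs 46 mm to its -y side at 165 mm height. Origin: centre of the underside
- spray: Bystander: blue and yellow spray can, diameter 54, height 190 mm, standing. Origin: centre of the underside
- bearing: Bystander: steel wheel bearing lying flat, outside diameter 52, height 16 mm. Origin: centre of the underside
- dustcap: Bystander: aluminium hub dust cap, diameter 52, height 35 mm. Origin: centre of the underside
- grease: Bystander: white grease tub with red label, diameter 84, height 75 mm. Origin: centre of the underside
- socket: Bystander: deep steel socket standing on end, diameter 32, height 60 mm. Origin: centre of the underside
- gluestick: Bystander: small red and white glue stick, diameter 26, height 90 mm, standing. Origin: centre of the underside
Mind the look-alikes: they are no part of the job. Leave any turquoise look-alike of the stub alone.

How it is judged:
At the end, for the whole second after the job is handed in: The stub lies at rest in the V-block, spindle along the plate (within 0.06 rad, end within 8 mm of the middle line and 6 mm of its height), flange standing square on its edge (0.08 rad) and flush against the stop bar (within 3 mm, and 6 mm sideways) (angle between the z axis of stub and the x axis of plate, either way round below 0.06 rad and angle between the y axis of stub and the y axis of plate, either way round below 0.08 rad and x of stub_face in the frame of plate between -0.003 and 0.003 m and y of stub_face in the frame of plate between -0.006 and 0.006 m and z of stub_face in the frame of plate between 0.053 and 0.063 m and x of stub_end in the frame of plate below -0.16 m and y of stub_end in the frame of plate between -0.008 and 0.008 m and z of stub_end in the frame of plate between 0.052 and 0.064 m and linear speed of stub below 0.01 m/s and angular speed of stub below 0.1 rad/s); the robot touches nothing.
It fails at once if the stub drops or is knocked over: it turns faster than 4 rad/s (angular speed of stub above 4 rad/s).
It fails at once if the stub is lifted: the edge on which it tips rises more than 15 mm off the plate (height (world z) of stub_foot above 0.035 m).
It fails at once if one of the bystanders is moved by more than 20 mm (distance of any of gauge, spray, bearing, dustcap, grease, socket, gluestick from where it was at the start of the episode above 0.02 m).
It also fails if it takes over 69 s, if anything falls off the work surface, if the arm or the gripper's body presses on something with over 40 N, if the wrist force passes 120 N, or if a joint passes its speed limit or range.

## Robot

A 7-joint arm with a two-finger parallel gripper is mounted at the origin on the work surface. World frame = base frame: x ahead of the robot, y to its left, z up, the work surface at z = 0. Lengths are in m, angles in rad, forces in N, time in s.
With the tool pointing down it reaches from about 0.425 to 0.875 m from the base axis. Payload 4.7 kg.
Tool frame: the origin (TCP) lies at the very end of the fingers, on their centre line; the grasp point (between the pads) lies 19 mm behind it; z points along the fingers, y is the direction in which the jaws open and shut (so a half turn about z gives the same grasp; the last joint's range is limited). The gripper opens to 87 mm and grips with 3 to 60 N. Pads are 19 mm wide; open, the fingers measure 117 mm over their backs; the gripper's body (75 mm by 190 mm) begins 51 mm behind the grasp point.
Start: joints at [-1.108, 0.321, -0.07, 1.45, 0.023, 1.371, -0.057], TCP at [0.282, 0.586, 0.223] pointing down, gripper open.
Joint ranges: [-2.86, 2.86], [-0.3, 2.09], [-1.38, 1.24], [0.06, 2.45], [-1.56, 4.7], [0.09, 2.05], [-2.69, 2.69]. Speed limits (rad/s): [2.57, 2.57, 3.14, 3.14, 3.14, 3.14, 3.14].

## Interface

Orientations are given as a unit quaternion [x, y, z, w].
In Python, from rig import arm gives the robot as it stands. The module is installed in compiled form; this text tells all that it offers.
- The arm moves only by the shell command python3 -m jog 'ROWS' [FORCE]. ROWS is text: rows parted by semicolons, each of 7 numbers parted by spaces: the opening, from 0 (shut) to 1 (fully open), then the shift along the tool's x, y, z in mm, then the turn, a rotation vector about the tool's x, y, z in rad. A call has 1 to 10 rows; each row is the pose to reach, as a shift and turn from the pose commanded when the call began, along the tool's axes at that moment; what a row does not reach only later rows make up. A row lasts 1/12 s, in which the tool goes at most 41.7 mm and 7.16 degrees, less where a joint would pass 70% of its speed; a pose out of reach is approached as far as the arm can. A call with a gripper value outside its range is refused whole. The fingers move at their own pace and stop on an object; FORCE is the grip in N (left out, the last holds). Time passes only in rows, so rows that repeat a pose let the fingers close. It gives the time, the measured TCP pose, the force and the opening at its end, in the units of the state.
- arm.read_state(): the state, without advancing time (a new reading comes with each control period).
- arm.snapshot(name): name is "scene" or "top"; returns the picture (384x512x3 uint8, red, green, blue); there is no depth.
- arm.camera_params(name): a dict with "K" (3x3 intrinsics, pixels), "extrinsics" (4x4, takes a point from camera to world coordinates). Camera axes: x right, y up, looking along -z (the intrinsics and any distortion apply to the point x, -y, -z); pixel columns grow to the right and rows downward; lengths in m; the calibration is good to about 2 mm. A picture is of the moment at which its call begins. camera_params takes no time and is no camera call.
- arm.finish_job(): hands the job in, once; it reports no verdict.
The state is a dict: "clock": time; "q": joint angles; "dq": joint speeds; "effort": joint torques, N m; "tool_pos": TCP position; "ee_rot": TCP orientation; "wrist_force": force on the tool from outside, world axes, zero at the start; "torque": the same for the moment, N m; "grip_width": finger opening in m.
Only numpy, scipy, OpenCV 4.12 (cv2) and the standard library are available. Lean on these libraries where they do the work, as an engineer would, in place of code of your own. Each camera call takes 0.05 s, during which the arm holds its last target. There are 200 camera calls.

## Working session

There is one attempt and no reset: what is moved stays moved. The work goes in short steps, Python scripts to look and compute and a shell command to move; the robot and the scene stay as the last step left them, time stands still between calls to the robot, and variables do not carry over. Pictures are saved under pics/ and viewed, about 8 in all and at most 12, crops included, and the job is handed in when it is done.

```bash
mkdir -p pics
cat > h.py <<'E'
import numpy as np, cv2
from rig import arm
from scipy.spatial.transform import Rotation as R
def snap(n,f):
    im=arm.snapshot(n); cv2.imwrite('pics/'+f,im[:,:,::-1]); return im
def ray(n,u,v):
    p=arm.camera_params(n);K=np.array(p['K']);E=np.array(p['extrinsics'])
    d=np.linalg.inv(K)@[u,v,1]; d=E[:3,:3]@[d[0],-d[1],-d[2]]
    return E[:3,3],d/np.linalg.norm(d)
def onz(n,u,v,z):
    o,d=ray(n,u,v); return o+d*(z-o[2])/d[2]
def tri(a,b):
    (o1,d1),(o2,d2)=ray(*a),ray(*b)
    t=np.linalg.lstsq(np.c_[d1,-d2],o2-o1,rcond=None)[0]
    p,q=o1+t[0]*d1,o2+t[1]*d2; return (p+q)/2,np.linalg.norm(p-q)
def proj(n,P):
    p=arm.camera_params(n);K=np.array(p['K']);E=np.array(p['extrinsics'])
    c=np.linalg.inv(E)@np.r_[P,1]; w=K@[c[0],-c[1],-c[2]]; return w[:2]/w[2]
E
python3 - <<'E'
from h import *
np.set_printoptions(precision=4,suppress=True)
a=snap('scene','s0.png');b=snap('top','t0.png')
for n in('scene','top'):
    p=arm.camera_params(n);print(n,p)
print(arm.read_state())
E
```

```text
scene {'K': array([[478.9527,   0.    , 246.9492],
       [  0.    , 478.9527, 190.3328],
       [  0.    ,   0.    ,   1.    ]]), 'extrinsics': array([[ 0.8397, -0.4435,  0.3136,  1.1668],
       [ 0.5429,  0.6679, -0.509 , -0.8177],
       [ 0.0163,  0.5977,  0.8016,  1.4767],
       [ 0.    ,  0.    ,  0.    ,  1.    ]])}
top {'K': array([[447.9392,   0.    , 254.5535],
       [  0.    , 447.9392, 184.0773],
       [  0.    ,   0.    ,   1.    ]]), 'extrinsics': array([[-0.0268,  0.9774, -0.2099,  0.273 ],
       [-0.9996, -0.0258,  0.0071,  0.0261],
       [ 0.0015,  0.21  ,  0.9777,  1.7679],
       [ 0.    ,  0.    ,  0.    ,  1.    ]])}
{'clock': 0.1, 'q': array([-1.1079,  0.3218, -0.0701,  1.4515,  0.0226,  1.3708, -0.0569]), 'dq': array([-0.0023,  0.    ,  0.0004, -0.0019, -0.0001, -0.0017, -0.0009]), 'effort': array([ -0.001 , -49.2572,  -0.4063, -31.3395,  -0.0641,   0.0395,
         0.0001]), 'tool_pos': array([0.2819, 0.5852, 0.2216]), 'ee_rot': array([ 0.2225,  0.9749, -0.0009, -0.0001]), 'wrist_force': array([ 0.3803,  0.1442, -0.0756]), 'torque': array([-0.0217,  0.0653, -0.0224]), 'grip_width': 0.08763582525255431}
```

```bash
python3 -c "
import cv2
for n in 'st':
    a=cv2.imread(f'pics/{n}0.png');cv2.imwrite(f'pics/{n}0b.png',cv2.resize(a,(800,600),interpolation=cv2.INTER_CUBIC))"
```

```text
(no output)
```

View pics/s0b.png

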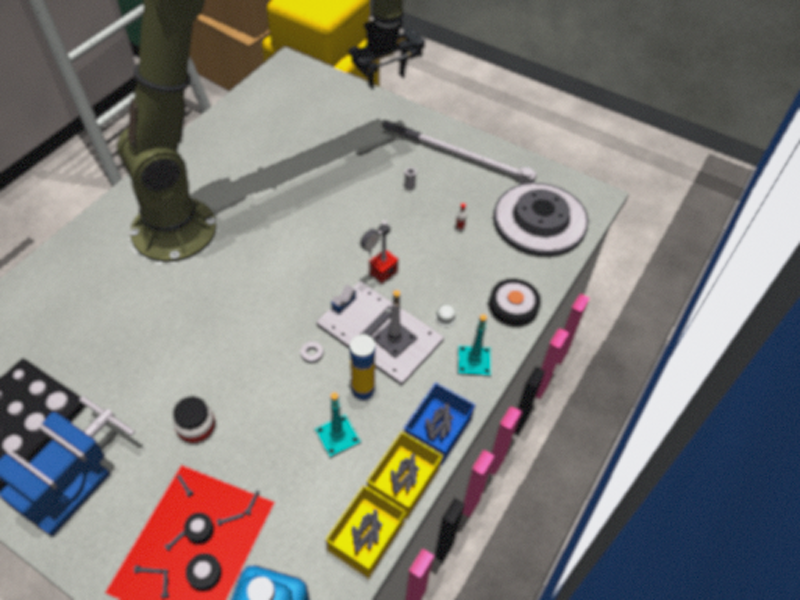

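View pics/t0b.png

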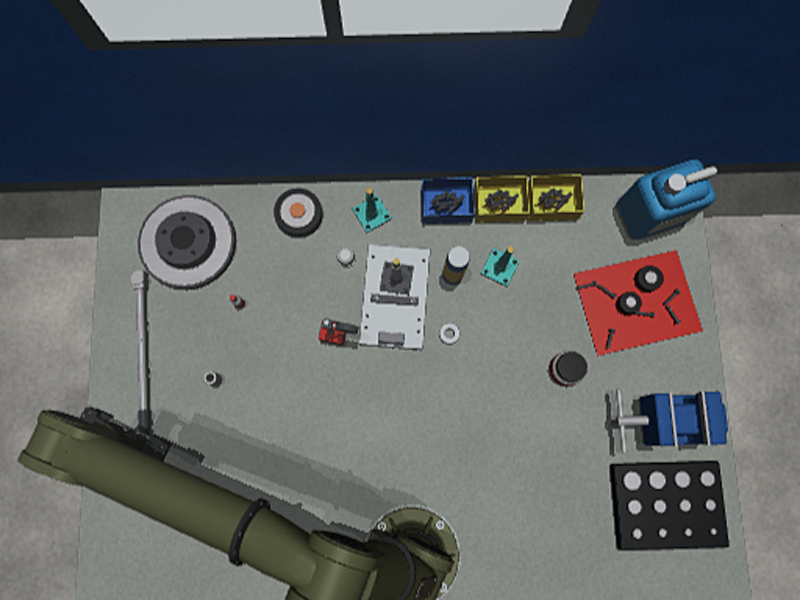

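Run:
```python
import cv2,numpy as np
s=cv2.imread('pics/s0.png')[165:265,195:315];t=cv2.imread('pics/t0.png')[140:240,195:305]
a=cv2.resize(s,None,fx=5,fy=5,interpolation=cv2.INTER_CUBIC)[:, :]
b=cv2.resize(t,None,fx=5,fy=5,interpolation=cv2.INTER_CUBIC)
c=cv2.resize(np.hstack([a,b]),None,fx=.69,fy=.69*1,interpolation=cv2.INTER_AREA);print(c.shape)
cv2.imwrite('pics/c1.png',c)
from h import *
im=cv2.imread('pics/t0.png')
hsv=cv2.cvtColor(im,cv2.COLOR_BGR2HSV)
m=((hsv[...,2]>195)&(hsv[...,1]<30)).astype(np.uint8)
m[:140]=0;m[240:]=0;m[:,:215]=0;m[:,290:]=0
print(hsv[190,262],hsv[165,240],hsv[240,300],hsv[150,275])
cs=max(cv2.findContours(m,0,2)[0],key=cv2.contourArea)
r=cv2.minAreaRect(cs);print(r)
for p in cv2.boxPoints(r): print(p,onz('top',*p,.02).round(4))
im=cv2.imread('pics/s0.png');hsv=cv2.cvtColor(im,cv2.COLOR_BGR2HSV)
print([hsv[y,x] for x,y in((215,205),(262,235),(250,160))])
```

```text
(345, 793, 3)
[114  12 110] [101  14 197] [ 60  11 142] [ 54   9 141]
((268.13104248046875, 190.72116088867188), (10.497160911560059, 62.462303161621094), 7.72182559967041)
[258.73373 220.9639 ] [0.4998 0.0009 0.02  ]
[267.12637 159.068  ] [ 0.7501 -0.0402  0.02  ]
[277.52835 160.47842] [ 0.7431 -0.082   0.02  ]
[269.1357  222.37433] [ 0.4932 -0.0397  0.02  ]
[array([161,  10, 214], dtype=uint8), array([161,   9, 218], dtype=uint8), array([ 10,  30, 189], dtype=uint8)]
```

View pics/c1.png

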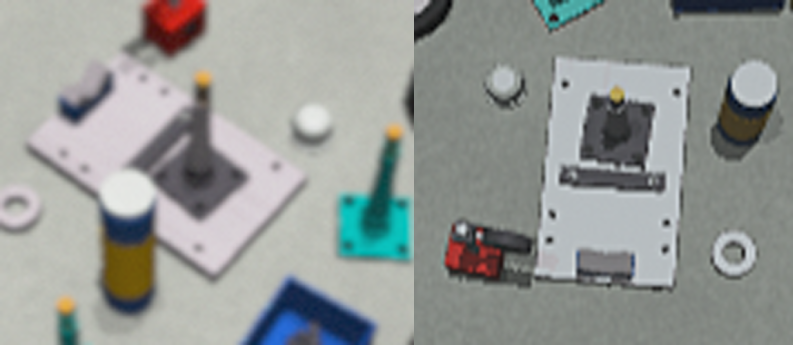

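```bash
cat > m.py <<'E'
from h import *
np.set_printoptions(precision=4,suppress=True)
def line4(cs):
    h=cv2.convexHull(cs); e=2
    q=cv2.approxPolyDP(h,4,True)[:,0].astype(float)
    return q
def refine(cs,q,f):
    # fit the 4 sides in metric coordinates to contour points near each side
    P=np.array([f(u,v)[:2] for u,v in cs[:,0]]);Q=np.array([f(u,v)[:2] for u,v in q])
    L=[]
    for i in range(4):
        a,b=Q[i],Q[(i+1)%4];d=(b-a)/np.linalg.norm(b-a);n=np.array([-d[1],d[0]])
        s=(P-a)@d/np.linalg.norm(b-a);k=(abs((P-a)@n)<.006)&(s>.08)&(s<.92)
        vx,vy,x,y=cv2.fitLine(P[k].astype(np.float32),cv2.DIST_HUBER,0,1e-4,1e-4).ravel();L.append((np.array([vx,vy]),np.array([x,y]),k.sum()))
    C=[]
    for i in range(4):
        (d1,p1,_),(d2,p2,_)=L[i-1],L[i]
        t=np.linalg.solve(np.c_[d1,-d2],p2-p1);C.append(p1+t[0]*d1)
    return np.array(C),[l[2] for l in L]
E
python3 - <<'E'
from m import *
def up(f,k=4): return cv2.resize(cv2.imread(f),None,fx=k,fy=k,interpolation=cv2.INTER_CUBIC)
k=4
U=lambda n,z:(lambda u,v:onz(n,(u+.5)/k-.5,(v+.5)/k-.5,z))
for n,f,roi in(('top','pics/t0.png',(222,150,284,232)),('scene','pics/s0.png',(195,175,300,250))):
    im=up(f);hsv=cv2.cvtColor(im,cv2.COLOR_BGR2HSV)
    m=(hsv[...,2]>172).astype(np.uint8) if n=='top' else ((hsv[...,2]>150)&(hsv[...,0]>130)).astype(np.uint8)
    z=np.zeros_like(m);x0,y0,x1,y1=[a*k for a in roi];z[y0:y1,x0:x1]=m[y0:y1,x0:x1];m=z
    cs=max(cv2.findContours(m,0,cv2.CHAIN_APPROX_NONE)[0],key=cv2.contourArea)
    q=cv2.approxPolyDP(cv2.convexHull(cs),14,True)[:,0].astype(float)
    print(n,'plate poly',(q/k).round(1).tolist())
    if len(q)==4:
        C,c=refine(cs,q,U(n,.02));print(C,c,np.linalg.norm(C-np.roll(C,-1,0),axis=1),C.mean(0))
    # orange tips
    o=cv2.inRange(hsv,(8,130,150),(30,255,255))
    N,_,st,ce=cv2.connectedComponentsWithStats(o)
    for i in range(1,N):
        if 30<st[i,4]<1500: print(' tip',((ce[i]+.5)/k-.5).round(2),st[i])
    # dark flange
    d=((hsv[...,2]<125)&(hsv[...,1]<60)).astype(np.uint8);z=np.zeros_like(d);z[y0:y1,x0:x1]=d[y0:y1,x0:x1]
    for c in cv2.findContours(z,0,cv2.CHAIN_APPROX_NONE)[0]:
        if cv2.contourArea(c)>600:
            r=cv2.minAreaRect(c);print(' dark',(np.array(r[0])/k).round(1),(np.array(r[1])/k).round(1),r[2]); print('   z.03',np.array([U(n,.03)(*p)[:2] for p in cv2.boxPoints(r)]).tolist())
    # red base
    rr=cv2.inRange(hsv,(0,150,80),(6,255,255))|cv2.inRange(hsv,(172,150,80),(180,255,255))
    N,_,st,ce=cv2.connectedComponentsWithStats(rr)
    for i in range(1,N):
        if 500<st[i,4]<9000: print(' red',((ce[i]+.5)/k-.5).round(2),(st[i]/k).round(1))
E
```

```text
top plate poly [[236.5, 156.5], [274.5, 159.8], [269.2, 222.5], [230.0, 218.8]]
[[ 0.7636  0.0854]
 [ 0.7468 -0.0675]
 [ 0.4934 -0.0405]
 [ 0.5111  0.1129]] [np.int64(128), np.int64(211), np.int64(78), np.int64(209)] [0.1538 0.2549 0.1544 0.254 ] [0.6287 0.0226]
 tip [347.75 119.87] [1366  477   50    7   58]
 tip [360.82 119.17] [1419  477   50    5   62]
 tip [325.23 120.08] [1283  481   44    2   53]
 tip [332.47 121.94] [1328  481    7   18   31]
 tip [235.86 121.75] [939 482  12  13 124]
 tip [308.92 121.22] [1225  486   28    4   35]
 tip [341.07 124.53] [1365  488    3   26   59]
 tip [306.15 127.45] [1225  494    4   36   99]
 tip [364.2  127.48] [1456  506    5   11   35]
 tip [330.19 128.34] [1320  510    5   11   31]
 tip [342.83 129.47] [1367  512   12   19   78]
 tip [309.48 131.63] [1232  517   19   26   64]
 tip [189.85 133.91] [744 521  35  33 925]
 tip [360.51 133.62] [1429  522   33   21  213]
 tip [318.86 135.2 ] [1269  538   15    9   66]
 tip [325.19 135.32] [1294  538   20    8   96]
 tip [326.23 159.37] [1301  633   12   13  126]
 tip [253.35 166.68] [1009  664
[... 1348 characters left out ...]
.03 [[0.6249894292494464, -0.10460183111047994], [0.6103919904807139, -0.0542427501888858], [0.7500802294608362, -0.03296037713435662], [0.7619994553794245, -0.08273853317114765]]
 dark [253.8 209.6] [28.3 31.4] 39.999351501464844
   z.03 [[0.6107353949166178, -0.011233730407749887], [0.6131111602352918, 0.12195747623301201], [0.7247861367438174, 0.09536764370157269], [0.7184449510445738, -0.03342378712972427]]
 dark [220.7 194.1] [ 7.6 18.1] 59.34933090209961
   z.03 [[0.4995754652650538, 0.007485383292405556], [0.5235223834807049, 0.07531299449739481], [0.5531230960175271, 0.05785473579346945], [0.528976174555771, -0.009047053348535505]]
 red [245.33 168.85] [237.5 161.2  16.8  18.5 593.8]
```

```bash
cat >> m.py <<'E'
yaw=-0.1075;O=np.array([.6267,.0228,0]);RP=R.from_euler('z',yaw).as_matrix()
toP=lambda w:(np.asarray(w)-O)@RP
toW=lambda p:O+RP@np.asarray(p)
E
python3 - <<'E'
from m import *
k=4
print('tip',*[x for x in tri(('top',253.35,166.68),('scene',253.39,187.61))]); print(toP(tri(('top',253.35,166.68),('scene',253.39,187.61))[0])*1e3)
for nm,u,v,z in(('spraycap',195+(755-414)/3.45,140+85/3.45,.19),('dialA',195+(482-414)/3.45,140+237/3.45,.165),('dialB',195+(532-414)/3.45,140+243/3.45,.165),('redbase',195+(475-414)/3.45,140+258/3.45,.04)):
    print(nm,toP(onz('top',u,v,z))*1e3)
im=cv2.resize(cv2.imread('pics/t0.png'),None,fx=k,fy=k,interpolation=cv2.INTER_CUBIC);g=im.max(2)
for th in(90,110,140):
    m=(g<th).astype(np.uint8)
    for c in cv2.findContours(m,0,cv2.CHAIN_APPROX_NONE)[0]:
        if 800<cv2.contourArea(c)<30000:
            P=np.array([toP(onz('top',(u+.5)/k-.5,(v+.5)/k-.5,.03))*1e3 for u,v in c[:,0]])
            ce=P.mean(0)
            if abs(ce[0]-20)<60 and abs(ce[1])<40:
                # profile: min/max y per x bin
                print(th,P.min(0),P.max(0))
                for x in range(-25,105,8):
                    s=P[abs(P[:,0]-x)<3]; 
                    if len(s):print('  x',x,s[:,1].min().round(1),s[:,1].max().round(1))
                for y in range(-55,60,10):
                    s=np.sort(P[abs(P[:,1]-y)<2][:,0])
                    if len(s):print('  y',y,s[[0,-1]].round(1),len(s))
E
```

```text
tip [0.6761 0.0179 0.1937] 0.0017832778749285823
[ 49.6928   0.3965 193.7212]
spraycap [  69.6127 -146.3741  190.    ]
dialA [-111.1368  126.9124  165.    ]
dialB [-113.2237   74.0823  165.    ]
redbase [-116.7971  145.0017   40.    ]Traceback (most recent call last):
  File "<stdin>", line 11, in <module>
  File "h.py", line 11, in onz
    o,d=ray(n,u,v); return o+d*(z-o[2])/d[2]
        ~~~^^^^^^^
  File "h.py", line 7, in ray
    p=arm.camera_params(n);K=np.array(p['K']);E=np.array(p['extrinsics'])
ValueError: time passes only in moves, steps and waits
```

```bash
sed -i 's/^def ray/import functools\n@functools.lru_cache\ndef cp(n): return arm.camera_params(n)\ndef ray/; s/=arm.camera_params(n);/=cp(n);/' h.py
python3 - <<'E'
from m import *
k=4
im=cv2.resize(cv2.imread('pics/t0.png'),None,fx=k,fy=k,interpolation=cv2.INTER_CUBIC);g=im.max(2)
for th in(100,140):
    m=(g<th).astype(np.uint8)
    for c in cv2.findContours(m,0,cv2.CHAIN_APPROX_NONE)[0]:
        if 800<cv2.contourArea(c)<30000:
            P=np.array([toP(onz('top',(u+.5)/k-.5,(v+.5)/k-.5,.03))*1e3 for u,v in c[:,0]])
            ce=P.mean(0)
            if abs(ce[0]-20)<60 and abs(ce[1])<40:
                print(th,P.min(0),P.max(0))
                for x in range(-25,105,8):
                    s=P[abs(P[:,0]-x)<3]
                    if len(s):print('  x',x,s[:,1].min().round(1),s[:,1].max().round(1))
                for y in range(-55,60,10):
                    s=np.sort(P[abs(P[:,1]-y)<2][:,0])
                    if len(s):print('  y',y,s[[0,-1]].round(1),s[(s>-5)&(s<30)].round(0))
# tilt of spindle tip point vs flange: orange top-face check
print(proj('top',toW([.048,0,.2])),proj('top',toW([.048,0,.165])),proj('scene',toW([.048,0,.2])),proj('scene',toW([.048,0,.165])))
E
```

```text
100 [-22.2895 -59.857   30.    ] [-0.304  60.2288 30.    ]
  x -25 -12.9 -10.0
  x -17 -59.9 60.0
  x -9 -59.6 59.5
  x -1 -59.0 57.3
  y -55 [-19.8  -0.3] [-2. -1. -1. -0.]
  y -45 [-19.6  -2.4] [-2.]
  y -35 [-20.4  -2.2] [-3. -3. -3. -2.]
  y -25 [-20.9  -2.8] [-3. -3. -3. -3.]
  y -15 [-21.   -2.6] [-3. -3. -3. -3.]
  y -5 [-20.6  -2.4] [-3. -3. -2. -2.]
  y 5 [-19.6  -1.2] [-2. -1. -1. -1.]
  y 15 [-20.4  -2. ] [-3. -2. -2. -2.]
  y 25 [-20.2  -1.9] [-3. -3. -3. -2.]
  y 35 [-21.   -2.6] [-3. -3. -3. -3.]
  y 45 [-21.7  -1.4] [-3. -2. -1.]
  y 55 [-19.6  -1.3] [-3. -2. -1. -1.]
100 [  0.8725 -41.2318  30.    ] [85.9329 38.8404 30.    ]
  x -1 -34.8 -32.9
  x 7 -35.6 18.5
  x 15 -34.0 38.8
  x 23 -37.1 38.6
  x 31 -36.7 37.0
  x 39 -36.8 37.2
  x 47 -38.1 37.8
  x 55 -38.9 37.0
  x 63 -38.3 34.2
  x 71 -40.3 35.5
  x 79 -41.1 32.5
  x 87 -5.3 31.8
  y -35 [ 0.9 80.9] [ 1.  2.  3.  4.  5.  6.  7.  8.  9. 10. 11. 12. 13. 14. 15. 16. 17. 18.
 19. 20. 21. 22. 26. 27. 29. 30.]
  y -25 [ 8.1 80. ] [8. 8. 8. 8.]
  y -15 [ 7.4 82.1] [7. 7. 8. 8.]
  y -5 [ 4.6 85.4] [5. 6. 6. 7.]
  y 5 [ 9.8 81.6] [10. 10. 10. 10.]
  y 15 [ 9. 84.] [9. 9. 9. 9.]
  y 25 [11.2 85.1] [11. 12. 12. 12.]
  y 35 [10.4 72. ] [10. 10. 11. 12. 27. 28. 30.]
[253.2457 166.5349] [253.2582 168.8917] [252.7137 186.3614] [252.4471 192.5721]
```

```bash
cat > p.py <<'E'
from m import *
def pose(x,y,z,al):  # plate mm (x,y), world z mm, lean rad -> TCP pose
    T=np.eye(4);T[:3,3]=toW([x/1e3,y/1e3,z/1e3])
    t0=np.c_[[0,1,0],[1,0,0],[0,0,-1.]]
    T[:3,:3]=RP@R.from_euler('y',-al).as_matrix()@t0
    return T
def cur():
    s=arm.read_state();T=np.eye(4);T[:3,3]=s['tool_pos'];T[:3,:3]=R.from_quat(s['ee_rot']).as_matrix();return s,T
def rows(op,targets):
    s,M=cur();out=[]
    for t in targets:
        D=np.linalg.inv(M)@pose(*t);out.append(' '.join([str(op)]+['%.1f'%(v*1e3) for v in D[:3,3]]+['%.3f'%v for v in R.from_matrix(D[:3,:3]).as_rotvec()]))
    print(';'.join(out)); show(s,M)
def show(s=None,M=None):
    if s is None:s,M=cur()
    p=toP(M[:3,3])*1e3;b=RP.T@-M[:3,2];j=RP.T@M[:3,1]
    print('t',round(s['clock'],2),'plate',p.round(1),'lean',round(float(np.arctan2(-b[0],b[2])),3),'side',round(float(b[1]),3),'jawyaw',round(float(j[1]),3),'F',np.round(RP.T@s['wrist_force'],1),'w',round(s['grip_width']*1e3,1))
E
python3 -c "
from p import *
rows(1,[(48.5,0,300,0)])"
```

```text
1 -600.4 -340.9 -77.8 -0.001 0.001 1.229
t 0.1 plate [-403.2  522.1  221.6] lean -0.0 side 0.002 jawyaw 0.942 F [ 0.4  0.2 -0.1] w 87.6
```

```bash
r='1 -600.4 -340.9 -77.8 0 0 1.229'; python3 -m jog '1 -600.4 -340.9 -77.8 0 0 1.229;1 -600.4 -340.9 -77.8 0 0 1.229;1 -600.4 -340.9 -77.8 0 0 1.229;1 -600.4 -340.9 -77.8 0 0 1.229;1 -600.4 -340.9 -77.8 0 0 1.229;1 -600.4 -340.9 -77.8 0 0 1.229;1 -600.4 -340.9 -77.8 0 0 1.229;1 -600.4 -340.9 -77.8 0 0 1.229;1 -600.4 -340.9 -77.8 0 0 1.229;1 -600.4 -340.9 -77.8 0 0 1.229'
python3 -c "
from p import *
rows(1,[(48.5,0,300,0)])"
```

```text
clock: 0.93
tool_pos: [0.5183, 0.2433, 0.2692]
ee_rot: [0.746, 0.666, -0.0, -0.0]
wrist_force: [-0.1, 0.5, 0.1]
grip_width: 0.0871
1 -206.6 181.0 -30.8 -0.000 -0.000 -0.005
t 0.93 plate [-131.4  207.6  269.2] lean -0.0 side -0.0 jawyaw -0.005 F [-0.2  0.4  0.1] w 87.1
```

```bash
python3 -m jog '1 -206.6 181 -30.8 0 0 -0.005;1 -206.6 181 -30.8 0 0 -0.005;1 -206.6 181 -30.8 0 0 -0.005;1 -206.6 181 -30.8 0 0 -0.005;1 -206.6 181 -30.8 0 0 -0.005;1 -206.6 181 -30.8 0 0 -0.005;1 -206.6 181 -30.8 0 0 -0.005;1 -206.6 181 -30.8 0 0 -0.005;1 -206.6 181 -30.8 0 0 -0.005;1 -206.6 181 -30.8 0 0 -0.005'
python3 -c "
from p import *
rows(1,[(48.5,0,230,0),(48.5,0,200,0),(48.5,0,172,0)])"
```

```text
clock: 1.77
tool_pos: [0.6752, 0.0215, 0.2993]
ee_rot: [0.742, 0.67, -0.0, -0.001]
wrist_force: [-0.3, 0.5, 0.6]
grip_width: 0.0868
1 -4.0 0.2 69.2 -0.002 -0.001 0.006;1 -4.0 0.3 99.2 -0.002 -0.001 0.006;1 -4.1 0.3 127.2 -0.002 -0.001 0.006
t 1.77 plate [ 48.4   3.9 299.3] lean -0.002 side -0.001 jawyaw 0.006 F [-0.4  0.4  0.6] w 86.8
```

```bash
python3 -m jog '1 -1 0 30 0 0 0.003;1 -2 0 60 0 0 0.003;1 -2 0 80 0 0 0.003;1 -2 0 100 0 0 0.003;1 -2 0 115 0 0 0.003;1 -2 0 127 0 0 0.003;1 -2 0 127 0 0 0.003;1 -2 0 127 0 0 0.003'
python3 -c "
from p import *
show()
a=snap('scene','s1.png')[150:270,180:320];b=snap('top','t1.png')[130:250,185:325]
cv2.imwrite('pics/c2.png',cv2.resize(np.hstack([a,b]),(800,343),interpolation=cv2.INTER_CUBIC)[:,:,::-1])"
```

```text
clock: 2.43
tool_pos: [0.675, 0.02, 0.1729]
ee_rot: [0.743, 0.67, -0.0, -0.0]
wrist_force: [0.5, -0.1, 0.2]
grip_width: 0.0868
t 2.43 plate [ 48.3   2.4 172.9] lean -0.001 side -0.001 jawyaw 0.004 F [ 0.5 -0.   0.2] w 86.8
```

View pics/c2.png

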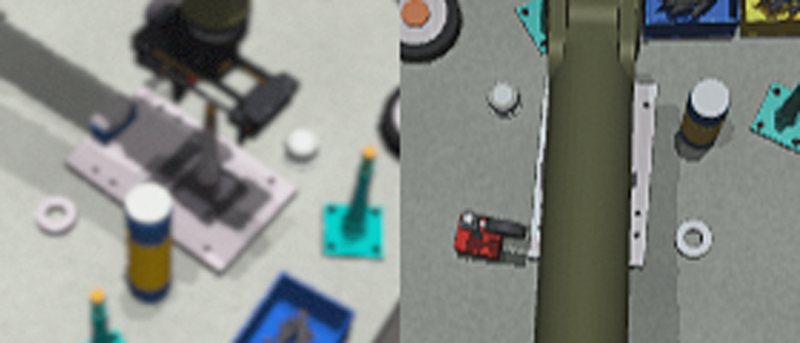

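```bash
python3 -m jog '0.3 0 0 0 0 0 0;0.3 0 0 0 0 0 0;0.3 0 0 0 0 0 0;0.3 0 0 0 0 0 0;0.22 0 0 0 0 0 0;0.22 0 0 0 0 0 0;0 0 0 0 0 0 0;0 0 0 0 0 0 0;0 0 0 0 0 0 0;0 0 0 0 0 0 0' 8
python3 -c "
from p import *
show()"
```

```text
clock: 3.37
tool_pos: [0.6755, 0.0185, 0.173]
ee_rot: [0.743, 0.669, 0.0, -0.0]
wrist_force: [-0.1, 0.6, 0.3]
grip_width: 0.0287
t 3.37 plate [ 48.9   0.9 173. ] lean 0.0 side -0.0 jawyaw 0.003 F [-0.1  0.6  0.3] w 28.7
```

```bash
python3 -m jog '0 0 0 0 0 0 0;0 0 0 0 0 0 0;0 0 0 0 0 0 0;0 0 0 0 0 0 0' 8
python3 -c "
from p import *
import sys
show()
def arc(th,h,xf=10,al=None): return (xf+38*np.cos(th)-h*np.sin(th),0,20+38*np.sin(th)+h*np.cos(th),th if al is None else al)
h=153
rows(0,[arc(a,h) for a in np.arange(1,11)*.035])"
```

```text
clock: 3.7
tool_pos: [0.6754, 0.0185, 0.173]
ee_rot: [0.743, 0.669, -0.0, -0.0]
wrist_force: [-0.1, -0.0, -1.2]
grip_width: 0.0154
t 3.7 plate [ 48.8   0.9 173. ] lean -0.0 side -0.0 jawyaw 0.003 F [-0.1 -0.  -1.2] w 15.4
0 -0.9 -6.2 -1.2 -0.035 -0.000 0.003;0 -0.9 -11.6 -2.3 -0.070 -0.000 0.003;0 -0.9 -17.1 -3.1 -0.105 -0.000 0.003;0 -0.9 -22.6 -3.8 -0.140 -0.000 0.003;0 -0.9 -28.1 -4.3 -0.175 -0.000 0.003;0 -0.9 -33.6 -4.5 -0.210 -0.000 0.003;0 -0.8 -39.1 -4.6 -0.245 -0.000 0.003;0 -0.8 -44.6 -4.5 -0.280 -0.000 0.003;0 -0.8 -50.1 -4.2 -0.315 -0.000 0.003;0 -0.8 -55.6 -3.7 -0.350 -0.000 0.003
t 3.7 plate [ 48.8   0.9 173. ] lean -0.0 side -0.0 jawyaw 0.003 F [-0.1 -0.  -1.2] w 15.4
```

```bash
python3 -m jog '0 0 -5.4 -1.2 -0.035 0 0;0 0 -10.9 -2.3 -0.070 0 0;0 -0.2 -16.4 -3.1 -0.105 0 0;0 -0.3 -21.9 -3.8 -0.140 0 0;0 -0.4 -27.4 -4.3 -0.175 0 0;0 -0.5 -32.9 -4.5 -0.210 0 0;0 -0.5 -38.4 -4.6 -0.245 0 0;0 -0.5 -43.9 -4.5 -0.280 0 0;0 -0.5 -49.4 -4.2 -0.315 0 0;0 -0.5 -54.9 -3.7 -0.350 0 0'
python3 -c "
from p import *
show()
def arc(th,h,xf=10,al=None): return (xf+38*np.cos(th)-h*np.sin(th),0.4,20+38*np.sin(th)+h*np.cos(th),th if al is None else al)
h=153
rows(0,[arc(a,h,10.7) for a in .35+np.arange(1,11)*.035])"
```

```text
clock: 4.53
tool_pos: [0.6208, 0.0244, 0.1769]
ee_rot: [0.732, 0.659, 0.118, 0.13]
wrist_force: [1.3, 0.9, -2.0]
grip_width: 0.0156
t 4.53 plate [ -6.    0.9 176.9] lean 0.353 side -0.002 jawyaw 0.003 F [ 1.2  1.  -2. ] w 15.6
0 -0.5 -5.5 -1.1 -0.032 -0.002 0.003;0 -0.5 -10.9 -2.2 -0.067 -0.002 0.003;0 -0.5 -16.3 -3.0 -0.102 -0.002 0.003;0 -0.5 -21.8 -3.7 -0.137 -0.002 0.003;0 -0.5 -27.3 -4.2 -0.172 -0.002 0.003;0 -0.4 -32.8 -4.5 -0.207 -0.002 0.003;0 -0.4 -38.3 -4.6 -0.242 -0.002 0.002;0 -0.4 -43.8 -4.5 -0.277 -0.002 0.002;0 -0.4 -49.4 -4.2 -0.312 -0.002 0.002;0 -0.4 -54.9 -3.7 -0.347 -0.002 0.002
t 4.53 plate [ -6.    0.9 176.9] lean 0.353 side -0.002 jawyaw 0.003 F [ 1.2  1.  -2. ] w 15.6
```

```bash
python3 -m jog '0 0 -5.5 -1.1 -0.032 0 0;0 -0.1 -10.9 -2.0 -0.067 0 0;0 -0.3 -16.3 -2.8 -0.102 0 0;0 -0.4 -21.8 -3.4 -0.137 0 0;0 -0.4 -27.3 -3.8 -0.172 0 0;0 -0.4 -32.8 -4.1 -0.207 0 0;0 -0.4 -38.3 -4.2 -0.242 0 0;0 -0.4 -43.8 -4.1 -0.277 0 0;0 -0.4 -49.4 -3.8 -0.312 0 0;0 -0.4 -54.9 -3.3 -0.347 0 0'
python3 -c "
from p import *
show()
def arc(th,h,xf=10,al=None): return (xf+38*np.cos(th)-h*np.sin(th),0.4,20+38*np.sin(th)+h*np.cos(th),th if al is None else al)
h=153
rows(0,[arc(a,h,10.7) for a in .7+np.arange(1,7)*.035])
b=snap('scene','s2.png')[150:270,180:320]
cv2.imwrite('pics/c3.png',cv2.resize(b,(560,480),interpolation=cv2.INTER_CUBIC)[:,:,::-1])"
```

```text
clock: 5.37
tool_pos: [0.5686, 0.0299, 0.1621]
ee_rot: [0.698, 0.629, 0.23, 0.254]
wrist_force: [-0.5, 0.6, 1.5]
grip_width: 0.0156
t 5.37 plate [-58.5   0.8 162.1] lean 0.701 side -0.004 jawyaw 0.002 F [-0.5  0.6  1.5] w 15.6
0 -0.4 -6.0 -0.9 -0.034 -0.004 0.002;0 -0.4 -11.4 -2.0 -0.069 -0.004 0.002;0 -0.4 -16.8 -2.9 -0.104 -0.004 0.002;0 -0.4 -22.3 -3.5 -0.139 -0.004 0.002;0 -0.4 -27.8 -4.0 -0.174 -0.004 0.002;0 -0.3 -33.3 -4.3 -0.209 -0.004 0.001
t 5.37 plate [-58.5   0.8 162.1] lean 0.701 side -0.004 jawyaw 0.002 F [-0.5  0.6  1.5] w 15.6
```

View pics/c3.png

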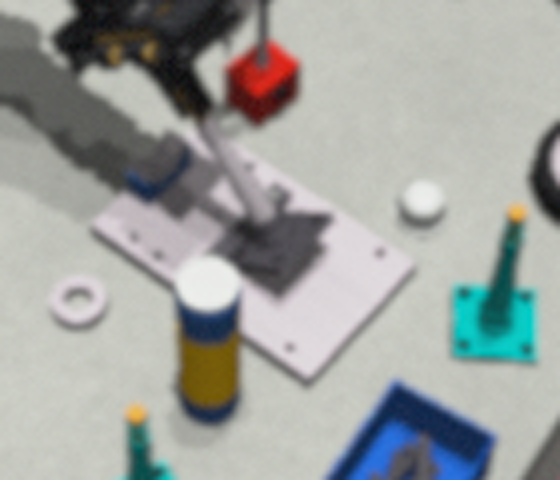

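```bash
python3 -m jog '0 0 -5.7 -0.9 -0.034 0 0;0 -0.1 -11.2 -2.0 -0.069 0.001 0;0 -0.3 -16.8 -2.9 -0.104 0.002 0;0 -0.4 -22.3 -3.5 -0.139 0.003 0;0 -0.4 -27.8 -4.0 -0.174 0.003 0;0 -0.4 -33.3 -4.3 -0.209 0.003 0;0 -0.4 -38.8 -4.4 -0.244 0.003 0;0 -0.4 -44.3 -4.3 -0.279 0.003 0;0 -0.4 -49.8 -4.0 -0.314 0.003 0;0 -0.4 -55.3 -3.5 -0.349 0.003 0'
python3 -c "
from p import *
show()"
```

```text
clock: 6.25
tool_pos: [0.5844, 0.0293, 0.1727]
ee_rot: [0.666, 0.587, 0.294, 0.355]
wrist_force: [-3.7, -0.3, 3.4]
grip_width: 0.0226
t 6.25 plate [-42.7   2.  172.7] lean 0.957 side 0.04 jawyaw 0.001 F [-3.6 -0.7  3.4] w 22.6
```

```bash
python3 -c "
from p import *
show();s=arm.read_state();print(s['q'],s['dq'])
b=snap('scene','s3.png')[150:270,180:320]
cv2.imwrite('pics/c4.png',cv2.resize(b,(700,600),interpolation=cv2.INTER_CUBIC)[:,:,::-1])"
```

```text
t 6.25 plate [-42.7   2.  172.7] lean 0.957 side 0.04 jawyaw 0.001 F [-3.6 -0.7  3.4] w 22.6
[ 0.6181 -0.2976 -0.8674  2.4471  1.5024  0.1708 -1.8817] [ 0.8854 -0.016  -0.9104 -0.0051  2.0279  0.0582 -2.1783]
```

View pics/c4.png

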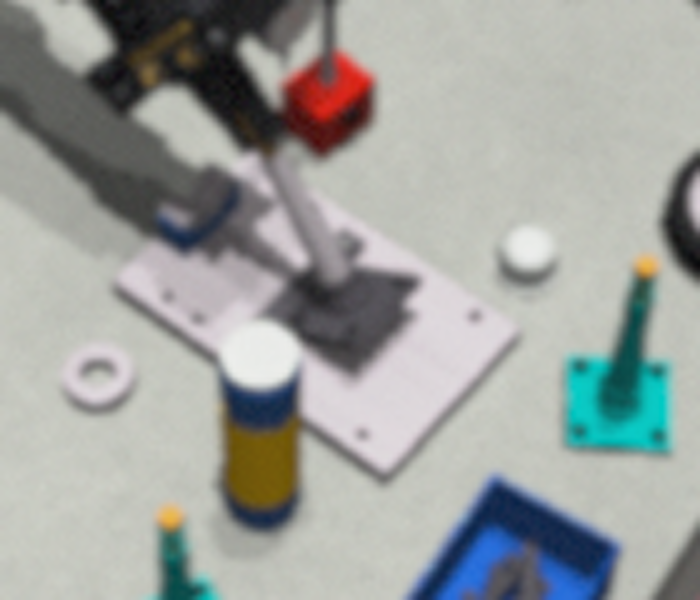

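```bash
cat > fk.py <<'E'
import numpy as np, itertools
from scipy.spatial.transform import Rotation as R
from scipy.optimize import least_squares
D=[([-1.1079,.3218,-.0701,1.4515,.0226,1.3708,-.0569],[.2819,.5852,.2216],[.2225,.9749,-.0009,-.0001]),
([.6181,-.2976,-.8674,2.4471,1.5024,.1708,-1.8817],[.5844,.0293,.1727],[.666,.587,.294,.355])]
LO=np.array([-2.86,-.3,-1.38,.06,-1.56,.09,-2.69]);HI=np.array([2.86,2.09,1.24,2.45,4.7,2.05,2.69])
def fk(q,L,sg):
    H,L1,L2,d,o1,o7=L[:6]; e=L[6] if len(L)>6 else 0
    z=lambda a:R.from_euler('z',a);y=lambda a:R.from_euler('y',a)
    r=z(sg[0]*q[0]+o1);p=np.array([0,0,H]);r=r*y(q[1]);r=r*z(sg[1]*q[2])
    p=p+r.apply([e,0,L1]);r=r*y(q[3]);p=p+r.apply([-e,0,0]);r=r*z(sg[2]*q[4]);p=p+r.apply([0,0,L2]);r=r*y(q[5])
    r=r*z(sg[3]*q[6]+o7);p=p+r.apply([0,0,d]);return p,r
E
python3 - <<'E'
from fk import *
import itertools
res=[]
for sg in itertools.product((1,-1),repeat=4):
  for o7 in (0,1.57,-1.57,3.14):
   for o1 in(0,3.14):
    def f(L):
        o=[]
        for q,p,r in D:
            P,Q=fk(q,L,sg);o+=list((P-p)*5)+list((Q.inv()*R.from_quat(r)).as_rotvec())
        return np.array(o)
    s=least_squares(f,[.33,.4,.4,.25,o1,o7,0]);res.append((s.cost,sg,s.x.round(4),f(s.x).round(3)))
res.sort(key=lambda a:a[0])
for r in res[:4]:print(r)
E
```

```text
(np.float64(0.0005545153303222548), (-1, -1, -1, -1), array([ 0.2396,  0.4935,  0.5125,  0.3792, -0.0375,  1.5407, -0.0066]), array([-0.008,  0.004, -0.001,  0.   , -0.   , -0.007, -0.   , -0.   ,
        0.001, -0.001,  0.03 ,  0.007]))
(np.float64(0.0005545153303222583), (-1, -1, -1, -1), array([ 0.2396,  0.4935,  0.5125,  0.3792, -0.0375,  1.5407, -0.0066]), array([-0.008,  0.004, -0.001,  0.   , -0.   , -0.007, -0.   , -0.   ,
        0.001, -0.001,  0.03 ,  0.007]))
(np.float64(0.0005545153303222622), (-1, -1, -1, -1), array([ 0.2396,  0.4935,  0.5125,  0.3792, -0.0375,  1.5407, -0.0066]), array([-0.008,  0.004, -0.001,  0.   , -0.   , -0.007, -0.   , -0.   ,
        0.001, -0.001,  0.03 ,  0.007]))
(np.float64(0.000554515330322265), (-1, -1, -1, -1), array([ 0.2396,  0.4935,  0.5125,  0.3792, -0.0375,  1.5407, -0.0066]), array([-0.008,  0.004, -0.001,  0.   , -0.   , -0.007, -0.   , -0.   ,
        0.001, -0.001,  0.03 ,  0.007]))
```

```bash
python3 -m jog '0 0 0 0 0 0 0;0 0 0 0 0 0 0'
python3 -c "
from p import *
rows(0,[(-44,1,170,.6)]);s=arm.read_state();print(s['q'],s['dq'])
def yp(u,v):
    o,d=ray('scene',u,v);o=RP.T@(o-O);d=RP.T@d;P=(o-d*o[1]/d[1])*1e3;return P
for u,v in((234,182),(238,190),(242,198),(245,205)):print(yp(u,v))
"
```

```text
clock: 6.47
tool_pos: [0.5841, 0.0293, 0.1725]
ee_rot: [0.666, 0.587, 0.294, 0.354]
wrist_force: [-1.0, -0.9, 0.8]
grip_width: 0.0229
0 -0.8 -2.6 0.7 0.356 0.039 -0.006
t 6.47 plate [-43.    1.8 172.5] lean 0.956 side 0.039 jawyaw 0.001 F [-0.9 -1.1  0.8] w 22.9
[ 0.6118 -0.2969 -0.8608  2.447   1.489   0.1707 -1.8671] [-0.0309  0.0055  0.0239  0.0033  0.0021 -0.0001 -0.0138]
[-34.0057  -0.     155.9959]
[-15.851    0.     124.9608]
[ 2.7047  0.     93.2401]
[16.9964  0.     62.8166]
```

```bash
python3 -c "
from p import *
def arc(th,h,xf=10.7,y=1): return (xf+38*np.cos(th)-h*np.sin(th),y,20+38*np.sin(th)+h*np.cos(th),th)
_,M=cur()
a=np.array([-43,1.8,172.5,.956]);b=np.array(arc(.52,158))
rows(0,[a+(b-a)*t for t in np.arange(1,9)/8]+[b,b])
"
```

```text
0 -0.1 1.0 0.6 0.054 0.039 -0.000;0 -0.2 1.9 1.2 0.109 0.039 -0.001;0 -0.3 2.9 1.8 0.163 0.039 -0.002;0 -0.4 3.8 2.4 0.218 0.039 -0.003;0 -0.4 4.8 2.9 0.272 0.039 -0.004;0 -0.5 5.7 3.5 0.327 0.039 -0.005;0 -0.6 6.7 4.1 0.381 0.039 -0.006;0 -0.7 7.6 4.7 0.436 0.039 -0.008;0 -0.7 7.6 4.7 0.436 0.039 -0.008;0 -0.7 7.6 4.7 0.436 0.039 -0.008
t 6.47 plate [-43.    1.8 172.5] lean 0.956 side 0.039 jawyaw 0.001 F [-0.9 -1.1  0.8] w 22.9
```

```bash
python3 -m jog '0 -0.1 1 0.6 0.054 0.005 0;0 -0.2 1.9 1.2 0.109 0.010 0;0 -0.3 2.9 1.8 0.163 0.015 0;0 -0.4 3.8 2.4 0.218 0.020 0;0 -0.4 4.8 2.9 0.272 0.025 -0.004;0 -0.5 5.7 3.5 0.327 0.03 -0.005;0 -0.6 6.7 4.1 0.381 0.035 -0.006;0 -0.7 7.6 4.7 0.436 0.039 -0.008;0 -0.7 7.6 4.7 0.436 0.039 -0.008;0 -0.7 7.6 4.7 0.436 0.039 -0.008'
python3 -c "
from p import *
print(arm.read_state()['q'])
def arc(th,h,xf=10.7,y=1): return (xf+38*np.cos(th)-h*np.sin(th),y,20+38*np.sin(th)+h*np.cos(th),th)
rows(0,[arc(.52-.052*k,158) for k in range(1,11)])
"
```

```text
clock: 7.3
tool_pos: [0.5944, 0.029, 0.1776]
ee_rot: [0.718, 0.646, 0.174, 0.191]
wrist_force: [-1.4, -0.5, 6.3]
grip_width: 0.0157
[-0.0059 -0.1054 -0.1633  2.1133  0.1996  0.6359 -0.41  ]
0 -1.7 5.5 2.6 0.055 -0.003 0.000;0 -1.7 13.6 5.2 0.107 -0.003 0.000;0 -1.7 21.4 8.3 0.159 -0.003 0.000;0 -1.7 29.1 11.7 0.211 -0.003 0.000;0 -1.7 36.7 15.6 0.263 -0.003 0.001;0 -1.7 44.0 19.8 0.315 -0.003 0.001;0 -1.8 51.1 24.4 0.367 -0.003 0.001;0 -1.8 57.9 29.4 0.419 -0.003 0.001;0 -1.8 64.5 34.7 0.471 -0.003 0.001;0 -1.8 70.7 40.3 0.523 -0.003 0.001
t 7.3 plate [-32.7   2.7 177.6] lean 0.523 side -0.003 jawyaw 0.0 F [-1.3 -0.7  6.3] w 15.7
```

```bash
python3 -m jog '0 0 6.5 1.5 0.055 0 0;0 -0.3 14 4 0.107 0 0;0 -0.6 21.6 7 0.159 -0.001 0;0 -0.8 29.2 10.4 0.211 -0.002 0;0 -1 36.7 14.2 0.263 -0.003 0;0 -1.3 44 18.4 0.315 -0.003 0;0 -1.5 51.1 23 0.367 -0.003 0;0 -1.7 57.9 28 0.419 -0.003 0;0 -1.8 64.5 33.2 0.471 -0.003 0;0 -1.8 70.7 38.5 0.515 -0.003 0'
python3 -c "
from p import *
print(arm.read_state()['q']);show()
"
```

```text
clock: 8.13
tool_pos: [0.6721, 0.0195, 0.1765]
ee_rot: [0.743, 0.669, 0.0, 0.001]
wrist_force: [-4.0, 1.3, 7.6]
grip_width: 0.0157
[ 0.0137  0.3913 -0.1097  1.4507  0.0449  1.3001 -0.2048]
t 8.13 plate [ 45.5   1.6 176.5] lean 0.002 side 0.001 jawyaw 0.002 F [-4.1  0.8  7.6] w 15.7
```

```bash
python3 -m jog '0.4 0 0 0 0 0 0;0.4 0 0 0 0 0 0;0.4 0 0 0 0 0 0;0.4 0 0 0 0 0 0;0.4 0 0 0 0 0 0;0.4 0 0 -20 0 0 0;0.4 0 0 -50 0 0 0;0.4 0 0 -90 0 0 0;0.6 0 0 -110 0 0 0;1 0 0 -110 0 0 0'
python3 -c "
from p import *
show();snap('top','t4.png');b=snap('scene','s4.png')[150:270,180:320]
cv2.imwrite('pics/c5.png',cv2.resize(b,(560,480),interpolation=cv2.INTER_CUBIC)[:,:,::-1])"
```

```text
clock: 8.97
tool_pos: [0.6737, 0.0184, 0.2953]
ee_rot: [0.744, 0.668, 0.005, 0.007]
wrist_force: [0.2, 0.1, 1.1]
grip_width: 0.0422
t 8.97 plate [ 47.2   0.7 295.3] lean 0.017 side 0.001 jawyaw 0.001 F [0.2 0.1 1.1] w 42.2
```

View pics/c5.png

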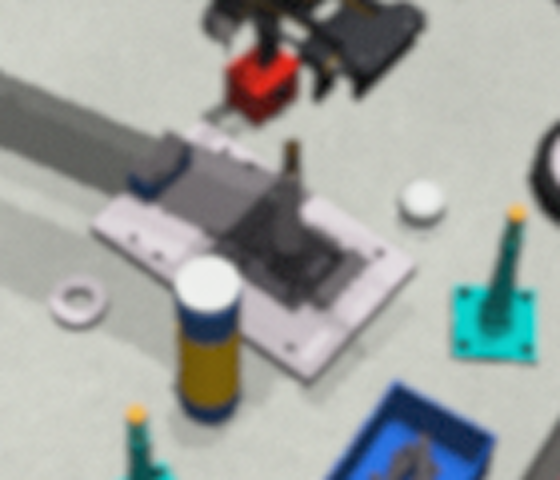

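```bash
cat > p2.py <<'E'
from p import *
import p, fk
L=[.2396,.4935,.5125,.3792,-.0375,1.5407,-.0066];SG=(-1,)*4
SGN=1
def pose2(x,y,z,al):
    T=np.eye(4);T[:3,3]=toW([x/1e3,y/1e3,z/1e3])
    t0=np.c_[[-SGN,0,0],[0,SGN,0],[0,0,-1.]]
    T[:3,:3]=RP@R.from_euler('y',-al).as_matrix()@t0
    return T
p.pose=pose2
def ik(T,q0):
    def f(q):
        P,Q=fk.fk(q,L,SG);return np.r_[(P-T[:3,3])*5,(Q.inv()*R.from_matrix(T[:3,:3])).as_rotvec(),.002*(q-q0)]
    s=fk.least_squares(f,np.clip(q0,fk.LO+1e-3,fk.HI-1e-3),bounds=(fk.LO,fk.HI))
    r=f(s.x);return s.x,np.linalg.norm(r[:3])/5*1e3,np.linalg.norm(r[3:6])
def arc2(th,al,h=82,dl=8,xf=10,y=0):
    x=xf+38*np.cos(th)-h*np.sin(th);z=20+38*np.sin(th)+h*np.cos(th)
    # TCP lies dl further along tool z=(sin al,-cos al)
    return (x+dl*np.sin(al),y,z-dl*np.cos(al),al)
E
python3 - <<'E'
import p2
from p2 import *
q0=np.array([ 0.0137,.3913,-.1097,1.4507,.0449,1.3001,-.2048])
for sg in(1,-1):
    p2.SGN=sg;q=q0.copy()
    for name,t in [('above',(48,0,290,0)),('ab',(43,0,290,-.4)),('ab',(43,0,290,-.75))]+[('desc',(43,0,z,-.75)) for z in(250,200,150,96)]+[('alt.8',arc2(0,-.82))]+[(round(th,2),arc2(th,-.75+.6*th/1.57)) for th in np.linspace(0,1.57,6)]:
        q,a,b=ik(pose2(*t),q);print(sg,name,np.round(t,2),q.round(2),round(a,1),round(b,3))
E
```

```text
1 above [ 48   0 290   0] [ 0.18  0.37 -0.35  1.28  0.12  1.52  1.32] 0.0 0.0
1 ab [ 43.    0.  290.   -0.4] [ 0.11  0.69 -0.33  0.86  0.12  2.01  1.32] 0.0 0.0
1 ab [ 43.     0.   290.    -0.75] [ 0.08  0.72 -0.2   0.86  0.    2.05  1.34] 21.8 0.261
1 desc [ 43.     0.   250.    -0.75] [ 0.06  0.78 -0.18  0.85  0.    2.05  1.35] 17.4 0.208
1 desc [ 43.     0.   200.    -0.75] [ 0.05  0.85 -0.16  0.84 -0.    2.05  1.37] 12.2 0.147
1 desc [ 43.     0.   150.    -0.75] [ 0.03  0.93 -0.14  0.82  0.    2.05  1.38] 7.5 0.09
1 desc [43.    0.   96.   -0.75] [ 0.02  1.02 -0.12  0.78  0.    2.05  1.39] 2.9 0.035
1 alt.8 [42.15  0.   96.54 -0.82] [ 0.03  1.02 -0.14  0.8   0.    2.05  1.38] 7.8 0.093
1 0.0 [42.55  0.   96.15 -0.75] [ 0.02  1.02 -0.12  0.78  0.    2.05  1.39] 2.9 0.035
1 0.31 [ 16.1    0.   103.26  -0.63] [ 0.03  0.88 -0.12  0.98  0.01  1.91  1.39] 0.0 0.0
1 0.63 [-11.33   0.   101.7   -0.51] [ 0.03  0.72 -0.13  1.2   0.01  1.73  1.39] 0.0 0.0
1 0.94 [-37.01   0.    91.56  -0.39] [ 0.03  0.59 -0.13  1.4   0.01  1.54  1.38] 0.0 0.0
1 1.26 [-58.34   0.    73.81  -0.27] [ 0.03  0.
[... 675 characters left out ...]
   0.   96.   -0.75] [ 0.02  1.02 -0.12  0.78  0.    2.05 -1.75] 2.9 0.035
-1 alt.8 [42.15  0.   96.54 -0.82] [ 0.03  1.02 -0.14  0.8  -0.    2.05 -1.76] 7.8 0.093
-1 0.0 [42.55  0.   96.15 -0.75] [ 0.02  1.02 -0.12  0.78 -0.    2.05 -1.75] 2.9 0.035
-1 0.31 [ 16.1    0.   103.26  -0.63] [ 0.03  0.88 -0.12  0.98  0.01  1.91 -1.75] 0.0 0.0
-1 0.63 [-11.33   0.   101.7   -0.51] [ 0.03  0.72 -0.13  1.2   0.01  1.73 -1.76] 0.0 0.0
-1 0.94 [-37.01   0.    91.56  -0.39] [ 0.03  0.59 -0.13  1.4   0.01  1.54 -1.76] 0.0 0.0
-1 1.26 [-58.34   0.    73.81  -0.27] [ 0.03  0.47 -0.13  1.58  0.02  1.36 -1.77] 0.0 0.0
-1 1.57 [-73.17   0.    50.16  -0.15] [ 0.03  0.39 -0.13  1.74  0.03  1.17 -1.78] 0.0 0.0
```

Run:
```python
from p2 import *
q=np.array([ 0.0137,.3913,-.1097,1.4507,.0449,1.3001,-.2048])
q,_,_=ik(pose2(46,0,285,0),q)
for t in [(45,0,280,-.35),(44,0,220,-.45),arc2(0,-.5,120,10),arc2(.3,-.5,120,10),arc2(.65,-.5,120,10),arc2(.65,-.5,80,10),arc2(1.1,-.3,80,10),arc2(1.57,-.15,80,10)]:
    q,a,b=ik(pose2(*t),q);print(np.round(t,2),q.round(2),round(a,1),round(b,3))
rows(1,[(45,0,285,-.35)])
```

```text
[ 45.     0.   280.    -0.35] [ 0.12  0.65 -0.33  0.93  0.12  1.93  1.32] 0.0 0.0
[ 44.     0.   220.    -0.45] [ 0.12  0.75 -0.32  0.93  0.12  1.94  1.32] 0.0 0.0
[ 43.21   0.   131.22  -0.5 ] [ 0.12  0.83 -0.31  0.99  0.13  1.85  1.32] 0.0 0.0
[  6.05   0.   137.09  -0.5 ] [ 0.14  0.74 -0.32  1.12  0.11  1.8   1.31] 0.0 0.0
[-37.17   0.   129.75  -0.5 ] [ 0.16  0.66 -0.33  1.27  0.09  1.73  1.31] 0.0 0.0
[-12.96   0.    97.91  -0.5 ] [ 0.15  0.73 -0.32  1.22  0.11  1.71  1.31] 0.0 0.0
[-47.02   0.    80.6   -0.3 ] [ 0.18  0.53 -0.33  1.52  0.11  1.42  1.31] 0.0 0.0
[-71.46   0.    48.18  -0.15] [ 0.19  0.41 -0.34  1.74  0.11  1.17  1.29] 0.0 0.0
1 -0.2 -0.3 4.3 0.279 0.283 -1.552
t 9.07 plate [ 45.2   0.2 289.3] lean 0.008 side 0.003 jawyaw 0.001 F [-0.7 -0.3 -0.5] w 48.8
```

```bash
python3 -m jog '1 0 0 -3 0 0 -1.565;1 0 0 -3 0 0 -1.565;1 0 0 -3 0 0 -1.565;1 0 0 -3 0 0 -1.565;1 0 0 -3 0 0 -1.565;1 0 0 -3 0 0 -1.565;1 0 0 -3 0 0 -1.565;1 0 0 -3 0 0 -1.565;1 0 0 -3 0 0 -1.565;1 0 0 -3 0 0 -1.565'
python3 -m jog '1 0 0 0 0 0 -0.315;1 0 0 0 0 0 -0.315;1 0 0 0 0 0 -0.315;1 0 0 0 0 0 -0.315;1 0 0 0 0 0 -0.315'
python3 -c "
from p2 import *
rows(1,[(45,0,285,-.35),(44,0,240,-.42),(44,0,200,-.48),(43.5,0,160,-.5),(43.2,0,131,-.5)]);print(arm.read_state()['q'])"
```

```text
clock: 9.9
tool_pos: [0.6705, 0.0181, 0.2884]
ee_rot: [0.209, 0.978, -0.002, 0.001]
wrist_force: [-0.1, -0.6, -0.0]
grip_width: 0.0868
clock: 10.32
tool_pos: [0.6708, 0.018, 0.289]
ee_rot: [0.057, 0.998, -0.002, 0.001]
wrist_force: [0.0, -1.0, -0.1]
grip_width: 0.087
1 -0.6 0.0 4.0 -0.002 0.353 -0.008;1 0.5 0.2 49.0 -0.002 0.423 -0.008;1 0.6 0.3 89.0 -0.002 0.483 -0.008;1 1.2 0.4 129.0 -0.001 0.503 -0.008;1 1.5 0.5 158.0 -0.001 0.503 -0.008
t 10.32 plate [ 44.3   0.  289. ] lean 0.003 side 0.003 jawyaw 1.0 F [ 0.1 -1.  -0.1] w 87.0
[ 0.1644  0.3631 -0.3204  1.2794  0.1161  1.5148  1.3133]
```

```bash
python3 -m jog '1 0 0 1 0 0.12 -0.004;1 0 0 2 0 0.24 -0.008;1 -0.5 0 4 0 0.353 -0.008;1 0 0.1 25 0 0.4 -0.008;1 0.5 0.2 50 0 0.425 -0.008;1 0.6 0.3 80 0 0.475 -0.008;1 1 0.4 105 0 0.503 -0.008;1 1.2 0.4 129 0 0.503 -0.008;1 1.5 0.5 148 0 0.503 -0.008;1 1.5 0.5 158 0 0.503 -0.008'
python3 -m jog '1 0 0 0 0 0 0'
python3 -c "
from p2 import *
rows(1,[arc2(0,-.5,120,10)]);print(arm.read_state()['q'])"
```

```text
clock: 11.15
tool_pos: [0.6686, 0.0183, 0.1281]
ee_rot: [0.051, 0.967, 0.012, -0.249]
wrist_force: [-0.0, 0.5, -0.1]
grip_width: 0.0873
clock: 11.23
tool_pos: [0.6687, 0.0182, 0.1292]
ee_rot: [0.051, 0.967, 0.012, -0.249]
wrist_force: [-0.9, 0.5, -0.2]
grip_width: 0.0867
1 0.2 0.1 -2.2 -0.003 -0.004 0.001
t 11.23 plate [ 42.3  -0.1 129.2] lean -0.504 side 0.003 jawyaw 1.0 F [-1.   0.4 -0.2] w 86.7
[ 0.109   0.8471 -0.2867  0.9551  0.1035  1.8555  1.3312]
```

```bash
python3 -m jog '0.35 0 0 0 0 0 0;0.35 0 0 0 0 0 0;0.35 0 0 0 0 0 0;0.35 0 0 0 0 0 0;0.35 0 0 0 0 0 0;0.35 0 0 0 0 0 0;0.35 0 0 0 0 0 0;0.28 0 0 0 0 0 0;0.28 0 0 0 0 0 0;0 0 0 0 0 0 0' 8
python3 -m jog '0 0 0 0 0 0 0;0 0 0 0 0 0 0;0 0 0 0 0 0 0;0 0 0 0 0 0 0;0 0 0 0 0 0 0'
python3 -c "
from p2 import *
rows(0,[arc2(a,-.5,120,10,y=.3) for a in np.arange(1,11)*.035])
b=snap('scene','s5.png')[150:270,180:320]
cv2.imwrite('pics/c6.png',cv2.resize(b,(560,480),interpolation=cv2.INTER_CUBIC)[:,:,::-1])"
```

```text
clock: 12.07
tool_pos: [0.6708, 0.0182, 0.1325]
ee_rot: [0.051, 0.968, 0.012, -0.246]
wrist_force: [-0.1, 0.6, -0.2]
grip_width: 0.0281
clock: 12.48
tool_pos: [0.6709, 0.0192, 0.1327]
ee_rot: [0.051, 0.968, 0.013, -0.246]
wrist_force: [0.4, 4.3, -0.4]
grip_width: 0.0196
0 4.6 -0.9 2.8 -0.001 0.002 0.003;0 8.9 -0.9 3.8 -0.001 0.002 0.003;0 13.1 -0.9 5.0 -0.001 0.002 0.003;0 17.3 -0.8 6.4 -0.001 0.002 0.003;0 21.5 -0.8 7.9 -0.001 0.002 0.003;0 25.5 -0.8 9.6 -0.001 0.002 0.003;0 29.6 -0.8 11.3 -0.001 0.002 0.003;0 33.5 -0.8 13.3 -0.001 0.002 0.003;0 37.4 -0.8 15.3 -0.001 0.002 0.003;0 41.2 -0.8 17.6 -0.001 0.002 0.003
t 12.48 plate [ 44.4   1.2 132.7] lean -0.498 side 0.001 jawyaw 1.0 F [-0.   4.4 -0.4] w 19.6
```

View pics/c6.png

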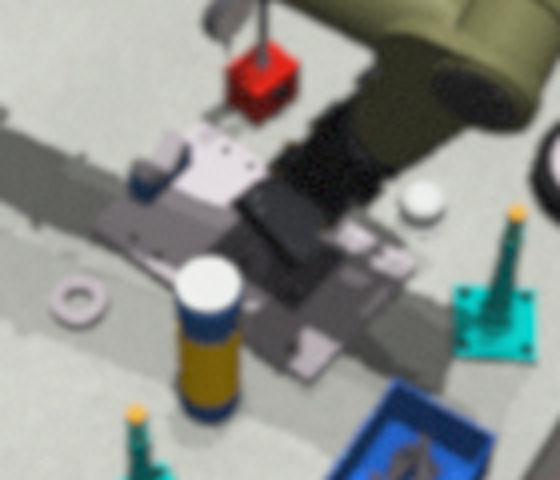

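```bash
python3 -m jog '0 4.3 0.2 0.9 0 0 0;0 8.6 0.4 1.9 0 0 0;0 12.8 0.6 3.1 0 0 0;0 17 0.8 4.5 0 0 0;0 21.2 1 6 0 0 0;0 25.2 1 7.7 0 0 0;0 29.3 1 9.4 0 0 0;0 33.2 1 11.4 0 0 0;0 37.1 1 13.4 0 0 0;0 40.9 1 15.7 0 0 0'
python3 -c "
from p2 import *
a0=arc2(.35,-.5,121.5,10,10.9)
print(np.round(a0,1))
rows(0,[arc2(a,-.5,121.5,10,10.9,y=2) for a in .35+np.arange(1,11)*.03])"
```

```text
clock: 13.37
tool_pos: [0.6275, 0.0234, 0.1393]
ee_rot: [0.051, 0.968, 0.012, -0.246]
wrist_force: [1.5, -2.4, 1.6]
grip_width: 0.0194
[  0.1   0.  138.4  -0.5]
0 3.3 1.3 3.1 -0.002 0.003 0.001;0 6.4 1.3 5.2 -0.002 0.003 0.001;0 9.6 1.3 7.4 -0.002 0.003 0.001;0 12.6 1.3 9.7 -0.002 0.003 0.001;0 15.6 1.3 12.1 -0.002 0.003 0.001;0 18.5 1.3 14.6 -0.002 0.003 0.001;0 21.3 1.4 17.2 -0.002 0.003 0.001;0 24.0 1.4 19.9 -0.002 0.003 0.001;0 26.7 1.4 22.6 -0.002 0.003 0.001;0 29.3 1.4 25.4 -0.002 0.003 0.001
t 13.37 plate [  0.7   0.7 139.3] lean -0.497 side 0.002 jawyaw 1.0 F [ 1.8 -2.2  1.6] w 19.4
```

```bash
python3 -m jog '0 3.3 0 2 0 0 0;0 6.4 0 4.1 0 0 0;0 9.6 0 6.3 0 0 0;0 12.6 0 8.6 0 0 0;0 15.6 0 11 0 0 0;0 18.5 0 13.6 0 0 0;0 21.3 0 16.3 0 0 0;0 24 0 19.2 0 0 0;0 26.7 0 22.2 0 0 0;0 29.3 0 25.2 0 0 0'
python3 -c "
from p2 import *
rows(0,[arc2(.65,-.5,h,10,10.9,y=1) for h in 121.5-4*np.arange(1,11)])
print(arm.read_state()['q'])
b=snap('scene','s6.png')[150:270,180:320]
cv2.imwrite('pics/c7.png',cv2.resize(b,(560,480),interpolation=cv2.INTER_CUBIC)[:,:,::-1])"
```

```text
clock: 14.2
tool_pos: [0.5895, 0.0282, 0.1299]
ee_rot: [0.051, 0.968, 0.013, -0.247]
wrist_force: [-0.4, -0.7, 3.4]
grip_width: 0.0201
0 -3.5 -0.4 0.6 -0.002 0.001 0.002;0 -7.2 -0.4 2.2 -0.002 0.001 0.002;0 -10.8 -0.4 3.8 -0.002 0.001 0.002;0 -14.5 -0.4 5.5 -0.002 0.001 0.002;0 -18.1 -0.4 7.1 -0.002 0.001 0.002;0 -21.8 -0.4 8.8 -0.002 0.001 0.002;0 -25.4 -0.4 10.4 -0.002 0.001 0.002;0 -29.1 -0.4 12.0 -0.002 0.001 0.002;0 -32.7 -0.4 13.7 -0.002 0.001 0.002;0 -36.4 -0.4 15.3 -0.002 0.001 0.002
t 14.2 plate [-37.6   1.4 129.9] lean -0.499 side 0.002 jawyaw 1.0 F [-0.4 -0.8  3.4] w 20.1
[ 0.15    0.6659 -0.3129  1.2555  0.0733  1.733   1.3129]
```

View pics/c7.png

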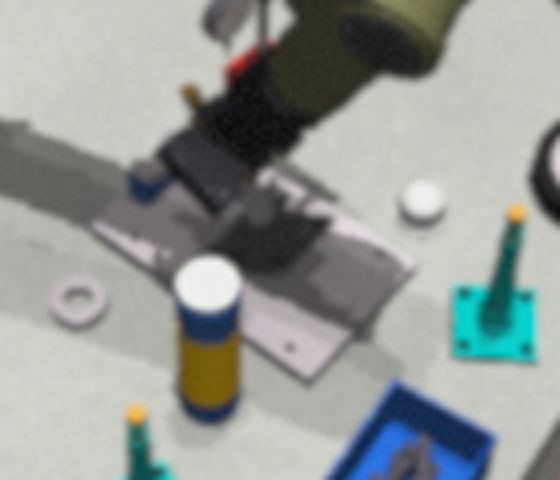

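```bash
python3 -m jog '0 0 0 0 0 0 0;0 -3.5 0 1 0 0 0;0 -7.2 0 2.4 0 0 0;0 -10.8 0 3.9 0 0 0;0 -14.5 0 5.5 0 0 0;0 -18.1 0 7.1 0 0 0;0 -21.8 0 8.8 0 0 0;0 -25.4 0 10.4 0 0 0;0 -29.1 0 12 0 0 0;0 -32.7 0 13.7 0 0 0' 4
python3 -c "
from p2 import *
rows(0,[arc2(.65,-.5,81,10,10.9,y=1)])
b=snap('scene','s7.png')
hsv=cv2.cvtColor(b,cv2.COLOR_RGB2HSV)
m=cv2.inRange(hsv,(8,120,90),(30,255,255));N,_,st,ce=cv2.connectedComponentsWithStats(m)
def yp(u,v):
    o,d=ray('scene',u,v);o=RP.T@(o-O);d=RP.T@d;P=(o-d*o[1]/d[1])*1e3;return P
for i in range(1,N):
    if 205<ce[i][0]<260 and 150<ce[i][1]<215 and st[i,4]>2: P=yp(*ce[i]);print(ce[i],st[i],P)
"
```

```text
clock: 15.08
tool_pos: [0.613, 0.0253, 0.1021]
ee_rot: [0.051, 0.968, 0.013, -0.246]
wrist_force: [0.6, -0.8, 4.6]
grip_width: 0.0213
0 -2.7 -0.0 2.4 -0.002 0.003 0.001
t 15.08 plate [-13.9   1.  102.1] lean -0.497 side 0.002 jawyaw 1.0 F [ 0.7 -0.7  4.6] w 21.3
[235.125 175.125] [234 174   3   3   8] [-28.7053   0.     198.6896]
```

```bash
python3 -c "
from p2 import *
def yp(u,v,y):
    o,d=ray('scene',u,v);o=RP.T@(o-O);d=RP.T@d;return ((o-d*(o[1]-y)/d[1])*1e3).round(1)
for uv in((227.5,173.8),(235.1,175.1)):
    print([yp(*uv,y) for y in(-.01,0,.01,.02)])
b=cv2.imread('pics/s7.png')[150:270,180:320];t=arm.snapshot('top')[:,:,::-1][140:260,190:330]
cv2.imwrite('pics/c8.png',cv2.resize(np.hstack([b,t]),(798,342),interpolation=cv2.INTER_CUBIC))
"
```

```text
[array([-54.4, -10. , 195. ]), array([-63.3,   0. , 178.3]), array([-72.1,  10. , 161.6]), array([-81. ,  20. , 144.9])]
[array([-20.4, -10. , 215.2]), array([-28.8,   0. , 198.7]), array([-37.3,  10. , 182.3]), array([-45.7,  20. , 165.9])]
```

View pics/c8.png

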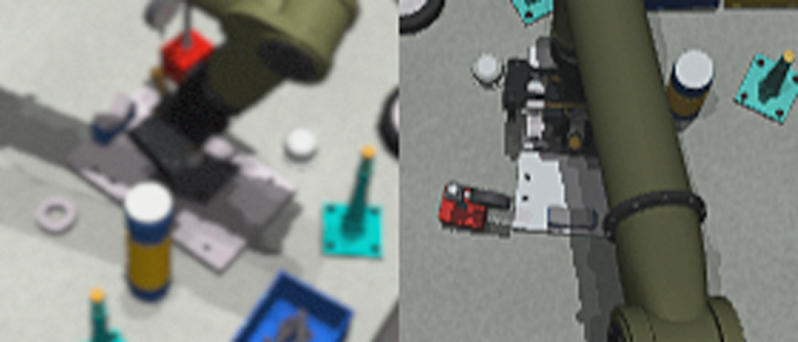

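```bash
python3 -c "
from p2 import *
a=cv2.cvtColor(cv2.imread('pics/s7.png'),cv2.COLOR_BGR2HSV)
P,e=tri(('top',251.75,189.8),('scene',235.3,175.8));p=toP(P)*1e3;print(p,e)
x,z=p[0]-10.9,p[2]-20
for h in(165,170,175):print(h,np.hypot(x,z),np.hypot(38,h),'theta',np.arctan2(-x,z)+np.arctan(38/h))
"
```

```text
[-33.3307   1.2234 188.7944] 0.006849127605025293
165 174.49323234430744 169.31922513406445 theta 0.48263305227106246
170 174.49323234430744 174.1952927033334 theta 0.47619115318033156
175 174.49323234430744 179.07819521091898 theta 0.47010031358189985
```

```bash
python3 -c "
from p2 import *
print(np.round(arc2(.478,-.5,99,27.6,10.9),1))
rows(0,[np.array(arc2(.478+.05*k,-.5,99,27.6,10.9,y=1)) for k in range(1,11)])
"
```

```text
[-14.1   0.  101.2  -0.5]
0 4.2 -0.0 3.4 -0.002 0.003 0.001;0 8.3 -0.0 6.8 -0.002 0.003 0.001;0 12.3 0.0 10.3 -0.002 0.003 0.001;0 16.0 0.0 14.0 -0.002 0.003 0.001;0 19.6 0.0 18.0 -0.002 0.003 0.001;0 23.0 0.0 22.1 -0.002 0.003 0.001;0 26.1 0.1 26.3 -0.002 0.003 0.001;0 29.0 0.1 30.8 -0.002 0.003 0.001;0 31.8 0.1 35.3 -0.002 0.003 0.001;0 34.2 0.1 40.0 -0.002 0.003 0.001
t 15.18 plate [-14.    1.  101.4] lean -0.497 side 0.002 jawyaw 1.0 F [ 0.6 -0.4  1. ] w 20.7
```

```bash
python3 -m jog '0 0 0 0 0 0 0;0 0 0 0 0 0 0;0 4.2 0 3.4 0 0 0;0 8.3 0 6.8 0 0 0;0 12.3 0 10.3 0 0 0;0 16 0 14 0 0 0;0 19.6 0 18 0 0 0;0 23 0 22.1 0 0 0;0 26.1 0 26.3 0 0 0;0 29 0 30.8 0 0 0' 15
cat > tip.py <<'E'
from p2 import *
def tips():
    out={}
    for n,(u0,v0,u1,v1) in(('scene',(200,140,258,215)),('top',(225,170,275,260))):
        hsv=cv2.cvtColor(arm.snapshot(n),cv2.COLOR_RGB2HSV)
        m=cv2.inRange(hsv,(8,110,80),(30,255,255));N,_,st,ce=cv2.connectedComponentsWithStats(m)
        c=[(st[i,4],ce[i]) for i in range(1,N) if u0<ce[i][0]<u1 and v0<ce[i][1]<v1]
        c.sort(key=lambda a:-a[0]);print(n,[(int(a),b.round(1).tolist()) for a,b in c[:3]])
        if c:out[n]=c[0][1]
    if len(out)==2:
        P,e=tri(('top',*out['top']),('scene',*out['scene']));p=toP(P)*1e3
        x,z=p[0]-10.5,p[2]-20
        print('tip',p.round(1),'err',round(e*1e3,1),'r',np.hypot(x,z).round(1),'theta',np.arctan2(-x,z)+np.arctan(38/168))
E
python3 -c "
from tip import *
tips();show()
rows(0,[arc2(.94,-.5,99,27.6,10.9,y=1)])"
```

```text
clock: 16.02
tool_pos: [0.5717, 0.0298, 0.089]
ee_rot: [0.051, 0.968, 0.013, -0.246]
wrist_force: [2.0, -0.2, -2.4]
grip_width: 0.0199
scene [(8, [221.0, 174.2])]
top [(11, [249.3, 211.9]), (6, [244.0, 188.5]), (1, [249.0, 207.0])]
tip [-105.3    5.6  135.2] err 9.2 r 163.3 theta 1.0106666642088458
t 16.12 plate [-56.1   1.1  88.7] lean -0.5 side 0.002 jawyaw 1.0 F [-0.2 -0.1 -1.2] w 19.7
0 1.5 -0.0 5.2 -0.002 0.000 0.002
t 16.12 plate [-56.1   1.1  88.7] lean -0.5 side 0.002 jawyaw 1.0 F [-0.2 -0.1 -1.2] w 19.7
```

```bash
python3 -c "
from p2 import *
rows(0,[arc2(.89+.021*k,-.5+.015*k,99-2*k,27.6,10.5,y=.8) for k in range(1,11)])"
```

```text
0 -2.0 -0.2 3.0 -0.002 -0.015 0.002;0 -3.4 -0.2 5.2 -0.002 -0.030 0.002;0 -4.7 -0.2 7.3 -0.002 -0.045 0.002;0 -6.1 -0.2 9.3 -0.002 -0.060 0.002;0 -7.6 -0.2 11.2 -0.002 -0.075 0.002;0 -9.0 -0.2 13.1 -0.002 -0.090 0.002;0 -10.6 -0.2 15.0 -0.002 -0.105 0.002;0 -12.1 -0.2 16.7 -0.002 -0.120 0.002;0 -13.8 -0.2 18.4 -0.002 -0.135 0.002;0 -15.4 -0.2 20.0 -0.002 -0.150 0.002
t 16.12 plate [-56.1   1.1  88.7] lean -0.5 side 0.002 jawyaw 1.0 F [-0.2 -0.1 -1.2] w 19.7
```

```bash
python3 -m jog '0 -1 0 2.2 0 -0.015 0;0 -2.8 0 4.8 0 -0.03 0;0 -4.5 0 7.2 0 -0.045 0;0 -6.1 0 9.3 0 -0.06 0;0 -7.6 0 11.2 0 -0.075 0;0 -9 0 13.1 0 -0.09 0;0 -10.6 0 15 0 -0.105 0;0 -12.1 0 16.7 0 -0.12 0;0 -13.8 0 18.4 0 -0.135 0;0 -15.4 0 20 0 -0.15 0' 6
python3 -c "
from tip import *
show();tips();show()"
```

```text
clock: 16.95
tool_pos: [0.5755, 0.0297, 0.0646]
ee_rot: [0.052, 0.984, 0.009, -0.173]
wrist_force: [-3.4, 0.5, -0.5]
grip_width: 0.0218
t 16.95 plate [-51.7   1.3  64.6] lean -0.349 side 0.002 jawyaw 1.0 F [-3.4  0.1 -0.5] w 21.8
scene [(8, [217.9, 177.2])]
top [(7, [249.0, 216.6]), (1, [250.0, 210.0])]
tip [-119.4    4.9  107.4] err 7.1 r 156.6 theta 1.2013700485642964
t 17.05 plate [-51.5   1.2  64.2] lean -0.348 side 0.002 jawyaw 1.0 F [-3.2  0.1 -1.1] w 21.6
```

```bash
python3 -c "
from p2 import *
print(np.round(arc2(1.11,-.348,79,27.6,10.5),1))
rows(0,[arc2(1.11+.045*k,-.348+.015*k,79,27.2,10.5,y=.5) for k in range(1,11)])"
```

```text
[-52.8   0.   63.2  -0.3]
0 2.5 -0.6 4.3 -0.002 -0.015 0.002;0 3.9 -0.6 7.8 -0.002 -0.030 0.002;0 5.2 -0.6 11.4 -0.002 -0.045 0.002;0 6.4 -0.6 15.0 -0.002 -0.060 0.002;0 7.4 -0.6 18.6 -0.002 -0.075 0.002;0 8.2 -0.6 22.3 -0.002 -0.090 0.002;0 8.8 -0.6 26.1 -0.002 -0.105 0.002;0 9.3 -0.6 29.9 -0.002 -0.120 0.002;0 9.6 -0.6 33.7 -0.002 -0.135 0.002;0 9.7 -0.6 37.6 -0.002 -0.150 0.002
t 17.05 plate [-51.5   1.2  64.2] lean -0.348 side 0.002 jawyaw 1.0 F [-3.2  0.1 -1.1] w 21.6
```

```bash
python3 -m jog '0 0 0 0 0 0 0;0 2 0 3.8 0 -0.015 0;0 3.7 -0.2 7.4 0 -0.03 0;0 5.2 -0.3 11.1 0 -0.045 0;0 6.4 -0.4 14.8 0 -0.06 0;0 7.4 -0.5 18.4 0 -0.075 0;0 8.2 -0.5 22 0 -0.09 0' 10
python3 -c "
from tip import *
tips();show()
b=cv2.imread('pics/s7.png')
b=arm.snapshot('scene')[:,:,::-1][150:270,180:320];t=arm.snapshot('top')[:,:,::-1][140:260,190:330]
cv2.imwrite('pics/c9.png',cv2.resize(np.hstack([b,t]),(798,342),interpolation=cv2.INTER_CUBIC))"
```

```text
clock: 17.63
tool_pos: [0.5611, 0.0299, 0.046]
ee_rot: [0.052, 0.99, 0.006, -0.128]
wrist_force: [1.7, -0.7, -5.6]
grip_width: 0.0214
scene [(2, [211.5, 179.5]), (1, [215.0, 182.0])]
top [(6, [249.3, 224.8])]
tip [-147.1    0.9   75.8] err 4.8 r 167.2 theta 1.452991945260662
t 17.73 plate [-67.2   0.1  46.1] lean -0.259 side 0.002 jawyaw 1.0 F [-0.1 -0.5 -5.4] w 21.4
```

View pics/c9.png

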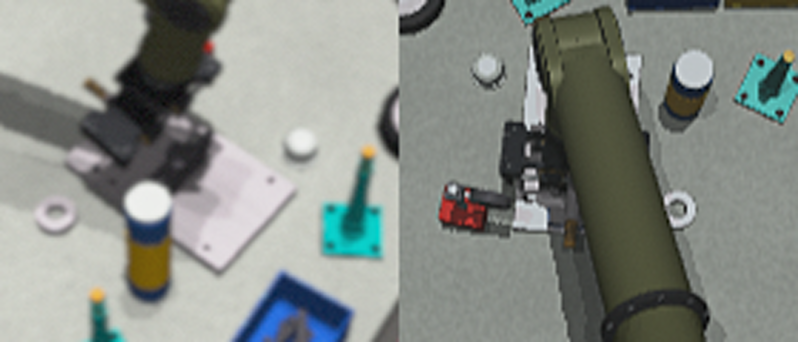

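```bash
python3 -m jog '0 0.6 0 1.8 0 0 0;0 1.2 0 3.6 0 0 0;0 1.7 0 5.4 0 0 0;0 2.2 0 7.2 0 0 0;0 2.6 0 8.8 0 0 0;0 2.9 0 10.4 0 0 0;0 3.1 0 11.9 0 0 0;0 3.1 0 11.9 0 0 0'
python3 -c "
from tip import *
tips();show()"
```

```text
clock: 18.5
tool_pos: [0.5548, 0.0311, 0.0354]
ee_rot: [0.052, 0.99, 0.006, -0.129]
wrist_force: [-2.4, 1.2, -2.8]
grip_width: 0.0213
scene [(1, [210.0, 182.0])]
top [(7, [249.3, 227.0]), (1, [249.0, 220.0]), (1, [249.0, 223.0])]
tip [-153.7    0.    56.4] err 2.9 r 168.2 theta 1.5750976711667493
t 18.6 plate [-72.2   0.5  35.8] lean -0.258 side 0.001 jawyaw 1.0 F [-2.9 -0.7 -3.5] w 21.2
```

```bash
python3 -m jog '0 0 0 1 0 0 0;0 0.1 0 2 0 0 0;0 0.1 0 2 0 0 0'
python3 -c "
from tip import *
show()"
```

```text
clock: 18.85
tool_pos: [0.555, 0.0313, 0.0348]
ee_rot: [0.052, 0.99, 0.006, -0.128]
wrist_force: [-1.8, 0.6, 2.6]
grip_width: 0.0213
t 18.85 plate [-72.2   0.8  34.8] lean -0.257 side 0.001 jawyaw 1.0 F [-1.9  0.4  2.6] w 21.3
```

```bash
python3 -m jog '0.4 0 0 0 0 0 0;0.4 0 0 0 0 0 0;0.4 0 0 0 0 0 0;0.6 0 0 0 0 0 0;0.6 0 0 0 0 0 0;0.6 0 0 -10 0 0 0;0.6 0 0 -40 0 0 0;0.6 0 0 -80 0 0 0;0.6 0 0 -120 0 0 0;0.6 0 0 -150 0 0 0'
python3 -c "
from p2 import *
show();snap('top','t10.png');b=snap('scene','s10.png')[150:270,180:320]
b=b[:,:,::-1];t=cv2.imread('pics/t10.png')[140:260,190:330]
cv2.imwrite('pics/c10.png',cv2.resize(np.hstack([b,t]),(798,342),interpolation=cv2.INTER_CUBIC))"
```

```text
clock: 19.68
tool_pos: [0.5941, 0.027, 0.1831]
ee_rot: [0.052, 0.991, 0.006, -0.127]
wrist_force: [0.6, 0.4, 0.2]
grip_width: 0.052
t 19.68 plate [-32.9   0.7 183.1] lean -0.254 side 0.001 jawyaw 1.0 F [0.5 0.4 0.2] w 52.0
```

View pics/c10.png

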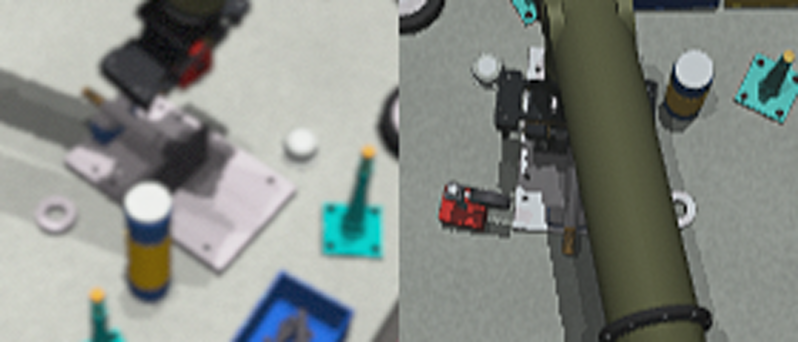

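```bash
python3 -c "
from p2 import *
rows(0,[(60,0,180,0)]);
s,M=cur()
import numpy as np
print(np.linalg.inv(pose2(60,0,180,0))@np.r_[toW([.06,0,.048]),1]*1e3)"
```

```text
0 -88.8 -1.5 -16.4 0.001 -0.246 0.002
t 19.78 plate [-30.1   1.3 185.8] lean -0.246 side -0.0 jawyaw 1.0 F [ 0.4 -0.3  1.3] w 52.4
[   0.   -0.  132. 1000.]
```

```bash
python3 -m jog '0 -30 -0.5 -6 0 -0.08 0;0 -60 -1 -12 0 -0.16 0;0 -89 -1.5 -16.4 0 -0.246 0.002;0 -89 -1.5 -16.4 0 -0.246 0.002;0 -89 -1.5 -16.4 0 -0.246 0.002;0 -89 -1.5 -16.4 0 -0.246 0.002;0 -89 -1.5 -16.4 0 -0.246 0.002;0 -89 -1.5 -16.4 0 -0.246 0.002;0 -89 -1.5 -16.4 0 -0.246 0.002;0 -89 -1.5 -16.4 0 -0.246 0.002' 20
python3 -c "
from p2 import *
rows(0,[(60,0,48,0)])"
```

```text
clock: 20.62
tool_pos: [0.6819, 0.0162, 0.1721]
ee_rot: [0.053, 0.999, -0.0, -0.006]
wrist_force: [-0.4, -0.3, -0.8]
grip_width: 0.0015
0 -5.9 0.8 124.0 -0.001 -0.013 0.000
t 20.62 plate [ 55.6  -0.6 172.1] lean -0.013 side 0.001 jawyaw 1.0 F [-0.3 -0.4 -0.8] w 1.5
```

```bash
python3 -m jog '0 -3 0.4 30 0 -0.006 0;0 -5.9 0.8 60 0 -0.013 0;0 -5.9 0.8 90 0 -0.013 0;0 -5.9 0.8 110 0 -0.013 0;0 -5.9 0.8 124 0 -0.013 0;0 -5.9 0.8 124 0 -0.013 0;0 -5.9 0.8 124 0 -0.013 0'
python3 -m jog '0 5 0 0 0 0 0;0 10 0 0 0 0 0;0 15 0 0 0 0 0;0 19 0 0 0 0 0;0 22 0 0 0 0 0;0 24 0 0 0 0 0;0 24 0 0 0 0 0'
python3 -c "
from p2 import *
show()"
```

```text
clock: 21.2
tool_pos: [0.6865, 0.0164, 0.0479]
ee_rot: [0.053, 0.999, -0.001, 0.0]
wrist_force: [0.1, -0.3, -0.2]
grip_width: 0.0003
clock: 21.78
tool_pos: [0.6623, 0.0189, 0.0483]
ee_rot: [0.053, 0.999, -0.001, 0.001]
wrist_force: [-0.3, 0.5, 0.0]
grip_width: 0.0002
t 21.78 plate [35.9 -0.1 48.3] lean 0.001 side 0.001 jawyaw 1.0 F [-0.4  0.5  0. ] w 0.2
```

Advance in 1 mm rows, watching the force.

```bash
for i in 1 2; do python3 -m jog '0 1 0 0 0 0 0;0 2 0 0 0 0 0;0 3 0 0 0 0 0;0 4 0 0 0 0 0;0 4 0 0 0 0 0' | grep -E 'tool_pos|wrist'; done
python3 -m jog '0 1 0 0 0 0 0;0 2 0 0 0 0 0;0 3 0 0 0 0 0;0 3 0 0 0 0 0' | grep -E 'tool_pos|wrist'
python3 -c "
from p2 import *
show()"
```

```text
tool_pos: [0.6586, 0.0194, 0.0479]
wrist_force: [0.3, -0.7, 0.6]
tool_pos: [0.6551, 0.0197, 0.0482]
wrist_force: [2.5, -1.5, -2.0]
tool_pos: [0.6517, 0.0201, 0.0482]
wrist_force: [3.2, 0.5, -0.1]
t 22.95 plate [25.2 -0.1 48.2] lean 0.001 side 0.001 jawyaw 1.0 F [ 3.1  0.9 -0.1] w 0.6
```

```bash
python3 -m jog '0 1 0 0 0 0 0;0 2 0 0 0 0 0;0 2 0 0 0 0 0' | grep -E 'tool_pos|wrist'; python3 -m jog '0 1 0 0 0 0 0;0 2 0 0 0 0 0;0 2 0 0 0 0 0'| grep -E 'tool_pos|wrist'
python3 -c "
from p2 import *
show()"
```

```text
tool_pos: [0.6497, 0.0203, 0.0481]
wrist_force: [3.0, 0.4, 0.0]
tool_pos: [0.6493, 0.0203, 0.0483]
wrist_force: [7.8, -0.0, -3.7]
t 23.45 plate [22.7 -0.1 48.3] lean 0.004 side 0.001 jawyaw 1.0 F [ 7.8  0.8 -3.7] w 0.2
```

```bash
python3 -m jog '0 1 0 0 0 0 0;0 2 0 0 0 0 0;0 3 0 0 0 0 0;0 3 0 0 0 0 0' | grep -E 'tool_pos|wrist'
python3 -c "
from p2 import *
show()"
python3 -m jog '0 -3 0 0 0 0 0;0 -10 0 0 0 0 0;0 -20 0 0 0 0 0;0 -35 0 -10 0 0 0;0 -40 0 -40 0 0 0;0 -40 0 -80 0 0 0;0 -40 0 -120 0 0 0;0 -40 0 -160 0 0 0;0 -40 0 -200 0 0 0;0 -40 0 -220 0 0 0' | tail -4
```

```text
tool_pos: [0.6491, 0.0203, 0.0492]
wrist_force: [12.7, -0.6, -5.0]
t 23.78 plate [22.5 -0.1 49.2] lean 0.01 side 0.0 jawyaw 1.0 F [12.7  0.7 -5. ] w -0.1
tool_pos: [0.6848, 0.0174, 0.2737]
ee_rot: [0.053, 0.999, -0.0, 0.002]
wrist_force: [0.8, -0.0, 1.8]
grip_width: 0.0004
```

```bash
python3 -m jog '0 0 40 -20 0 0 0;0 0 80 -40 0 0 0;0 0 120 -40 0 0 0;0 0 160 -40 0 0 0;0 0 200 -40 0 0 0;0 0 240 -40 0 0 0;0 0 280 -40 0 0 0;0 0 320 -40 0 0 0;0 0 350 -40 0 0 0;0 0 350 -40 0 0 0' | tail -4
cat > fin.py <<'E'
from p2 import *
k=4
for n,roi in(('top',(225,150,280,250)),('scene',(185,150,300,260))):
    im=snap(n,n+'_fin.png');x0,y0,x1,y1=roi
    c=cv2.resize(im[y0:y1,x0:x1],None,fx=k,fy=k,interpolation=cv2.INTER_CUBIC);hsv=cv2.cvtColor(c,cv2.COLOR_RGB2HSV)
    m=cv2.inRange(hsv,(8,100,70),(30,255,255));N,_,st,ce=cv2.connectedComponentsWithStats(m)
    for i in range(1,N):
        if st[i,4]<30: continue
        ys,xs=np.where(_==i);U=(xs+.5)/k-.5+x0;V=(ys+.5)/k-.5+y0
        P=np.array([toP(onz(n,u,v,.060))*1e3 for u,v in zip(U,V)])
        print(n,'brass n',st[i,4],'cen',U.mean().round(2),V.mean().round(2),'x',P[:,0].min().round(1),P[:,0].max().round(1),'y',P[:,1].min().round(1),P[:,1].max().round(1),'ymean',P[:,1].mean().round(1))
    if n=='top':
        for z,(a,b) in((.096,(-30,60)),(.072,(-95,-20)),(.068,(-170,-125))):
            print(' z',z)
            for x in range(a,b,8 if a>-90 else 10):
                line=[];ys=np.arange(-60,61,1.)
                for y in ys:
                    u,v=proj(n,toW([x/1e3,y/1e3,z]));line.append(int(cv2.remap(im.max(2),np.float32([[u]]),np.float32([[v]]),cv2.INTER_LINEAR)[0,0]))
                line=np.array(line);d=ys[line<125];print('  x',x,'dark y',(d.min(),d.max(),len(d)) if len(d) else None, line[::10].tolist())
E
python3 fin.py
```

```text
tool_pos: [0.7171, 0.3745, 0.303]
ee_rot: [0.048, 0.999, 0.001, -0.004]
wrist_force: [-0.6, 2.3, -1.1]
grip_width: 0.0004
top brass n 449 cen 249.02 226.6 x -171.0 -135.2 y -7.4 7.3 ymean -0.1
 z 0.096
  x -30 dark y (np.float64(-58.0), np.float64(57.0), 110) [151, 79, 56, 65, 83, 63, 134, 60, 75, 90, 79, 66, 213]
  x -22 dark y (np.float64(-59.0), np.float64(56.0), 99) [152, 133, 112, 88, 92, 63, 86, 60, 88, 79, 157, 102, 204]
  x -14 dark y (np.float64(-57.0), np.float64(54.0), 94) [174, 125, 96, 46, 51, 64, 80, 60, 48, 47, 120, 136, 195]
  x -6 dark y (np.float64(-38.0), np.float64(36.0), 75) [201, 204, 156, 35, 38, 48, 69, 51, 38, 32, 219, 203, 200]
  x 2 dark y (np.float64(-38.0), np.float64(37.0), 76) [200, 200, 184, 84, 74, 73, 73, 79, 92, 69, 196, 200, 199]
  x 10 dark y None [199, 200, 201, 145, 152, 162, 132, 157, 139, 153, 206, 199, 199]
  x 18 dark y None [199, 199, 200, 202, 203, 201, 203, 202, 203, 201, 199, 198, 199]
  x 26 dark y None [199, 199, 199, 200, 199, 199, 198, 200, 199, 199, 199, 198, 199]
  x 34 dark y None [200, 199, 199, 199, 200, 200, 199, 199, 199, 199,
[... 1396 characters left out ...]
.float64(-16.0), np.float64(60.0), 40) [137, 135, 142, 142, 143, 99, 167, 132, 145, 125, 124, 124, 123]
  x -150 dark y (np.float64(-15.0), np.float64(58.0), 46) [139, 140, 138, 141, 146, 107, 153, 109, 140, 137, 124, 122, 126]
  x -140 dark y (np.float64(-60.0), np.float64(60.0), 67) [111, 137, 122, 125, 128, 126, 148, 84, 116, 136, 138, 111, 104]
  x -130 dark y (np.float64(-29.0), np.float64(30.0), 47) [189, 198, 208, 132, 91, 60, 204, 85, 106, 122, 191, 200, 172]
scene brass n 251 cen 210.1 182.04 x -166.7 -136.0 y -6.4 5.7 ymean -0.7
scene brass n 3343 cen 231.91 242.51 x 39.8 110.3 y -179.6 -104.2 ymean -147.8
scene brass n 255 cen 213.58 253.26 x 51.5 66.9 y -226.6 -210.8 ymean -218.9
```

```bash
python3 -c "
from p2 import *
P,e=tri(('top',249.02,226.6),('scene',210.1,182.04));print(toP(P)*1e3,e*1e3)
# roll: lower/upper flange silhouette in scene not needed; top edge heights of the flange's two upper corners
a=cv2.imread('pics/t0.png');b=cv2.imread('pics/top_fin.png');d=(cv2.absdiff(a,b).max(2)>60).astype(np.uint8);d=cv2.morphologyEx(d,cv2.MORPH_OPEN,np.ones((2,2),np.uint8))
N,l,st,ce=cv2.connectedComponentsWithStats(d)
for i in range(1,N):
    if st[i,4]>12:print('top diff',st[i].tolist())
a=cv2.imread('pics/s0.png');b=cv2.imread('pics/scene_fin.png');d=(cv2.absdiff(a,b).max(2)>60).astype(np.uint8);d=cv2.morphologyEx(d,cv2.MORPH_OPEN,np.ones((2,2),np.uint8))
N,l,st,ce=cv2.connectedComponentsWithStats(d)
for i in range(1,N):
    if st[i,4]>12:print('scene diff',st[i].tolist())
# flange outline top: columns of dark per y at z .096
im=b=cv2.imread('pics/top_fin.png').max(2)
for y in(-34,-25,-15,15,25,34):
    xs=np.arange(-12,22,.5);v=[]
    for x in xs:
        u=proj('top',toW([x/1e3,y/1e3,.096]));v.append(float(cv2.remap(im,np.float32([[u[0]]]),np.float32([[u[1]]]),cv2.INTER_LINEAR)[0,0]))
    v=np.array(v);print(y,'back edge x',xs[np.where(v<140)[0].max()])
"
```

```text
[-152.7457    0.5881   56.6373] 1.4503557738904516
top diff [118, 91, 20, 24, 157]
top diff [102, 97, 22, 18, 214]
top diff [96, 107, 13, 13, 80]
top diff [120, 113, 9, 7, 31]
top diff [112, 121, 6, 5, 19]
top diff [130, 120, 143, 220, 6654]
top diff [111, 127, 38, 49, 598]
top diff [244, 166, 22, 19, 301]
top diff [244, 187, 10, 3, 25]
top diff [146, 189, 5, 4, 16]
top diff [249, 199, 2, 13, 26]
top diff [13, 262, 235, 122, 10556]
top diff [238, 360, 4, 6, 18]
top diff [247, 374, 9, 8, 52]
top diff [283, 377, 8, 7, 41]
scene diff [87, 0, 35, 65, 825]
scene diff [109, 0, 20, 13, 109]
scene diff [169, 12, 114, 21, 1334]
scene diff [146, 19, 16, 10, 71]
scene diff [337, 19, 13, 12, 86]
scene diff [330, 22, 8, 11, 53]
scene diff [264, 26, 34, 14, 219]
scene diff [162, 29, 4, 6, 16]
scene diff [114, 32, 114, 77, 2079]
scene diff [244, 34, 14, 7, 56]
scene diff [256, 40, 5, 11, 45]
scene diff [232, 44, 10, 14, 67]
scene diff [299, 44, 49, 66, 1672]
scene diff [120, 58, 8, 9, 43]
scene diff [76, 60, 35, 35, 381]
scene diff [124, 78, 132, 61, 1870]
scene diff [86, 95, 4, 5, 14]
scene diff [77, 109, 12, 21, 112]
scene diff [249, 142, 70, 34, 1167]
scene diff [135, 144, 100, 21, 1323]
scene diff [241, 157, 4, 4, 13]
scene diff [208, 181, 7, 6, 28]
scene diff [209, 189, 4, 5, 14]
scene diff [241, 188, 27, 42, 453]
scene diff [224, 190, 4, 5, 16]
scene diff [223, 194, 28, 16, 190]
scene diff [239, 205, 11, 11, 35]
-34 back edge x 9.5
-25 back edge x 10.0
-15 back edge x 8.5
15 back edge x 10.0
25 back edge x 9.5
34 back edge x 9.0
```

```bash
python3 -c "
from rig import arm
s=arm.read_state();print(s['clock'],s['wrist_force']);print(arm.finish_job())"
```

```text
25.55 [ 1.19858864 -1.216294    0.10063591]
the job is handed in; nothing more can be done
None
```

The stub lies in the V-block with its flange flush against the stop bar, and I handed the job in at 25.6 s. No verdict was reported.

**How it went:**
- **First try:** I gripped the thread with the jaws along the plate. Near 0.95 rad of tool lean the arm ran into its joint limits, so I set the stub back upright.
- **Second try:** I gripped the spindle across the plate with the tool leaning away from the robot and tipped the stub. The grip slipped about 17 mm while I slid it down the spindle, and the stub leaned back to about 0.48 rad. I tightened the grip and lowered it into the V-block.
- **Flange push:** I pushed with closed fingers until the force rose from 3 N to 12.7 N with no further travel, which I took as contact with the bar. Then I moved the arm clear.

**Last checks, in the plate frame:**

| What | Measured | Expected |
|---|---|---|
| Middle of the thread, both cameras | (-152.7, 0.6, 56.6) mm, rays 1.5 mm apart | (-152.5, 0, 58) mm |
| Thread end, top camera | x about -171 mm | x -170 mm |
| Flange back edge, top camera | x 8.5 to 10 mm across its width | x 10 mm |
| Flange middle, top camera | y about -0.5 mm | y 0 mm |

- **Bystanders:** I compared the start and end pictures and saw no sign that any bystander had moved. One small difference near the glue stick I put down to the arm's shadow or outline. Another near the gauge rod looked like a shadow or reflection.
- **Not checked directly:** I did not measure the flange's roll about the spindle, or the gap at the bar other than by the push force and the edge position. I also used all 12 picture views before the final push, so the last checks are numeric only.

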